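# Blow the dust off the ear defenders at the air clean-down stand

### The arm

A 6-joint arm with a two-finger parallel gripper is mounted at the origin on the work surface. World frame = base frame: x ahead of the robot, y to its left, z up, the work surface at z = 0. Lengths are in m, angles in rad, forces in N, time in s.
With the tool pointing down it reaches from about 0.3 to 0.775 m from the base axis. Payload 14.6 kg.
Tool frame: the origin (TCP) lies midway between the tips of the shut fingers; the grasp point (between the pads) lies 19 mm behind it (ctrl.pinch_z is the distance from the TCP to the grasp point, in m); z points along the fingers, y is the line along which they close (so a half turn about z gives the same grasp; the last joint's range is limited). The gripper opens to 94 mm and grips with 3 to 60 N. Pads are 16 mm wide; open, the fingers measure 119 mm over their backs; the gripper's body (75 mm by 177 mm) begins 78 mm behind the grasp point.
Start: joints at [1.17, 0.3, 1.521, -0, 1.321, -0.067], TCP at [0.18, 0.52, 0.169] pointing down, gripper open.
Joint ranges: [-3.03, 3.03], [-0.79, 2.21], [0.23, 2.52], [-1.04, 4.18], [0, 3.07], [-2.55, 2.55]. Speed limits (rad/s): [2.22, 2.22, 2.57, 3.14, 3.14, 3.14].

### API

Orientations are given as [roll, pitch, yaw] about the fixed x, y, z axes, in that order (R = Rz(yaw) Ry(pitch) Rx(roll)).
In Python, from station import ctrl gives the robot as it stands.
- The arm moves only by the tool jog_arm, never from a script. Its argument "motion" is a list of rows, each a list of 7 numbers: the shift along the tool's x, y, z in m, then the turn, a rotation vector about the tool's x, y, z in rad, then the opening, from -1 (shut) to 1 (fully open). In form: [[tx, ty, tz, rx, ry, rz, gripper], ...]. A call has 1 to 5 rows; each row shifts and turns the commanded pose from where the row before left it, along the tool's axes as they then stand; what a row does not reach is not made up. A row lasts 1/10 s, in which the tool goes at most 50 mm and 8.59 degrees, less where a joint would pass 70% of its speed; a pose out of reach is approached as far as the arm can. A call is refused whole if a number of a shift passes 0.05 or a number of a turn 0.15, either way. A call with a gripper value outside its range is refused whole. The fingers move at their own pace and stop on an object; "squeeze" is the grip in N (left out, the last holds). Time passes only in rows, so rows that do not move let the fingers close. It gives the time, the measured TCP pose, the force, the opening and the grip force at its end, in the units of the state.
- ctrl.get_obs(): the state, without advancing time (a new reading comes with each control period).
- ctrl.camera(name): name is "scene" or "top" or "wrist"; returns the picture (384x512x3 uint8, red, green, blue); there is no depth.
- ctrl.camera_model(name): a dict with "intrinsics" (3x3 intrinsics, pixels), "rvec" (rotation vector, rad) and "tvec" (3), from world to camera coordinates, as OpenCV has them. Camera axes: x right, y down, z forward; pixel columns grow to the right and rows downward; lengths in m; the calibration is good to about 2 mm. A picture is of the moment at which its call begins: read the wrist's pose just before it. camera_model takes no time and is no camera call; for the wrist camera it gives the pose at the moment of the call.
- ctrl.hand_in(): hands the job in; it is judged then, once.
The state is a dict: "time_s": time; "qpos": joint angles; "joint_vel": joint speeds; "tau": joint torques, N m; "ee_pos": TCP position; "eef_rot": TCP orientation; "force": force on the tool from outside, world axes, zero at the start; "moment": the same for the moment, N m; "grip_width": finger opening in m; "grip_force": force on a finger pad.
Only numpy, scipy, OpenCV 4.12 (cv2) and the standard library are available. Lean on these libraries where they do the work, as an engineer would, in place of code of your own. Each camera call takes 0.05 s, during which the arm holds its last target. There are 200 camera calls.

### The job

Clean the sanding dust off the ear defenders: hang them by their headband over the stand's horizontal bar, one cup on each side, and let go of them. Then flip the lock-off catch of the air valve fully over to the side, clear of the lever, and after that pull the valve's spring lever all the way over towards you and keep it there with the gripper: your program finishes while still holding the lever open, with the ear defenders still hanging. Do not disturb the other things on the bench.

Things in the scene. Friction and masses are not known exactly. Their poses are not given: they have to be found in the camera images.
- ear_defenders: Loose ear defenders, 0.25 kg, standing on their two cups on the bench, left or right of the stand's front. Origin midway between the cups' undersides, z up; band arches over in the y-z plane, cups at +y and -y. Overall 62 x 158 x 177 mm (x, y, z). Cups 62 x 42 x 82 mm, 66 mm clear between them. Grey shells, black cushions, black band 26 mm wide.
- crown (a point): Centre of the underside of the black crown pad, 155 mm above the ear defenders' origin: this spot rests on the bar. The pad is 34 mm wide along their x (flat sides, pinch there from above), 22 mm thick (top at 177 mm), level for 26 mm along y, sloping down beyond. Fingers reaching below the underside would meet the bar.
- stand: Fixed air clean-down stand on a steel base plate 200 x 360 x 10 mm (x, y, z). Origin at the centre of the plate's underside, +x away from the robot, +y left, small yaw. Right: 25 mm square post at x 92, y -110 mm, 268 mm high, with the hanging bar; low hood behind it. Left: pipe along x at y 145, z 110 mm, from a riser at x -80 to x 70, with the brass valve at x 20 mm.
- nozzle_mid (a point): Tip of the middle one of three brass air nozzles, on the stand at x 40, y -110, z 110 mm, blowing towards -x (the hanging place); the others are 55 mm to each side, on a 25 mm cross pipe along y at x 70 mm. A round gauge stands on this pipe at y 35 mm, top at z 193 mm.
- hang_bar: Level round steel bar, 14 mm diameter, clamped on the post at a height that varies (axis 195 to 235 mm above the bench), sticking out towards the robot. Origin on its axis at the hanging place, 75 mm in front of the nozzle tips; +x along the bar to the post. Free end: 20 mm ball at x -55 mm; things can be passed over it and lowered. Hung, the crown point is 7 mm above the axis.
- lock_catch (a joint): Lock-off catch, rad: starts at 0 to 0.15 (locked); 1.57 = fully over (stop). An L of flat steel turning about an axis along the stand's x: the tongue lies level across the lever's front and stops it; the thumb piece stands up, with a knob. Push the knob to the stand's +y (left) and down, under 1 N; light friction; beyond about 0.7 rad it falls on over and stays.
- catch_knob (a point): Middle of the catch's knob: steel cylinder 16 mm diameter along the stand's x, from x 0 to -34 mm there (on the robot's side of the thumb piece), 55 mm from the catch's pivot. Locked at stand y 132, z 213 mm; fully over at y 187, z 158 mm.
- catch_pivot (a point): Pivot of the catch, on the stand at x 3, y 132, z 158 mm. The tongue reaches 40 mm from it.
- air_lever (a joint): Valve lever, rad: 0 = shut, upright; 1.5 = fully open (stop), pulled over towards the robot (stand's -x) until nearly level along the pipe. A spring pulls it shut with about 3 N at the grip when shut, 4 N when open; let go, it springs back. While the catch is locked it stops at about 0.06.
- lever_grip (a point): Grip point on the lever, 145 mm from its pivot, 20 mm from its end. Black sleeve 14 mm thick (stand's y) and 26 mm wide, from 70 to 165 mm from the pivot; below it a flat steel bar 6 x 22 mm. Shut, the point is at stand x 20, y 100, z 255 mm; at angle a at x = 20 - 145 sin a, z = 110 + 145 cos a.
- lever_pivot (a point): Axis of the valve lever (along the stand's y), at x 20, y 100, z 110 mm on the stand.
- respirator: Bystander: half-mask respirator with two round white filters at its sides, 85 x 160 x 76 mm. Origin under its centre.
- sander: Bystander: cordless round sander standing on its 125 mm disc, about 265 x 125 x 142 mm. Origin under the disc's centre, battery towards its -x.
- disc_stack: Bystander: stack of sanding discs, 125 mm diameter, 24 mm high. Origin under its centre.
- cork_block: Bystander: cork sanding block 65 x 110 x 35 mm. Origin under its centre.
- spray_bottle: Bystander: white bottle, 64 mm diameter, 165 mm high. Origin under its centre.
- filler_tin: Bystander: tin with a paper label, 80 mm diameter, 95 mm high. Origin under its centre.
- dust_brush: Bystander: hand brush lying flat, 200 mm long along its x, handle to -x. Origin under its centre.
There are look-alikes about, which are no part of the job. Leave any orange or purple look-alike of the ear_defenders alone.

How it is judged:
By the outcome, as a careful person would: the job done as asked, in the order asked, and still so for the second after the job is handed in, while the arm keeps its last pose, push and grip.
It also fails if it takes over 72 s, if anything falls off the work surface, if the arm or the gripper's body presses on something with over 40 N, if the wrist force passes 120 N, or if a joint passes its speed limit or range.

## Working session

There is one attempt and no reset: what is moved stays moved. The work goes in short steps, Python scripts to look and compute and a tool call to move; the robot and the scene stay as the last step left them, time stands still between calls to the robot, and variables do not carry over. Pictures are saved under pics/ and viewed, at most 10 in all, crops included, and the job is handed in when it is done.

Besides the shell and the picture viewer there is one more tool, called after "Call:" by a JSON object that holds its "method" and its "body", one argument or row to a line. jog_arm: Moves the arm, as the interface text tells. Its arguments: {"type":"object","properties":{"motion":{"type":"array"},"squeeze":{"type":"number"}},"required":["motion"]}

```bash
mkdir -p pics; ls; python3 - <<'E'
from station import ctrl
import cv2,numpy as np
a=ctrl.camera("scene");b=ctrl.camera("top")
cv2.imwrite("pics/scene0.png",a[:,:,::-1]);cv2.imwrite("pics/top0.png",b[:,:,::-1])
for n in("scene","top"):print(n,ctrl.camera_model(n))
o=ctrl.get_obs();print(o)
E
```

```text
pics
scene {'intrinsics': array([[442.5532917 ,   0.        , 246.06629295],
       [  0.        , 442.5532917 , 194.21796514],
       [  0.        ,   0.        ,   1.        ]]), 'rvec': array([ 2.04709764,  1.63035292, -0.49624531]), 'tvec': array([-0.20842175, -0.28308728,  2.14257608])}
top {'intrinsics': array([[471.99307486,   0.        , 260.32443711],
       [  0.        , 471.99307486, 194.99815643],
       [  0.        ,   0.        ,   1.        ]]), 'rvec': array([ 2.13879272, -2.14488688,  0.16662902]), 'tvec': array([0.08525673, 0.52325229, 1.99734802])}
{'time_s': 0.1, 'qpos': array([ 1.17040797e+00,  3.00417992e-01,  1.52153317e+00, -8.56762732e-06,
        1.32068116e+00, -6.66191981e-02]), 'joint_vel': array([-0.00041412, -0.00178893, -0.00203562,  0.00053956, -0.00183089,
       -0.00031139]), 'tau': array([ 3.11876538e-04, -5.32648122e+01, -3.53284442e+01,  7.09117041e-02,
        2.35450052e-02, -1.26656983e-04]), 'ee_pos': array([0.18009123, 0.51938858, 0.16833575]), 'eef_rot': array([-3.14055474e+00, -6.09299050e-05,  2.80782559e+00]), 'force': array([-0.39184777,  0.05974216,  0.67702432]), 'moment': array([-0.01135663, -0.00405455, -0.01128967]), 'grip_force': 0.0, 'grip_width': 0.09392165291515935}
```

View pics/scene0.png

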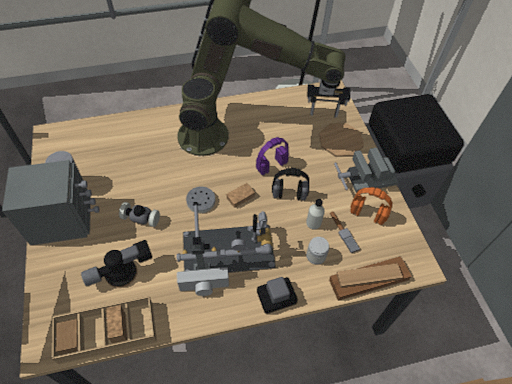

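View pics/top0.png

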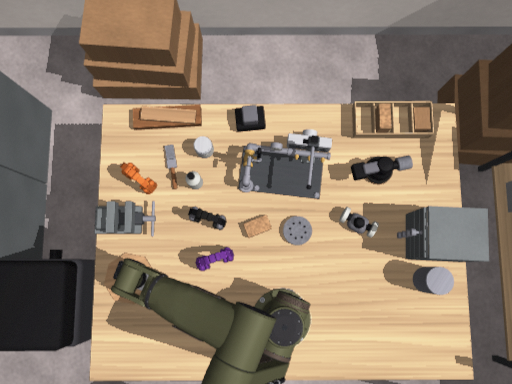

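The scene view shows three look-alikes: black/grey at scene (291,184) / top (207,217), purple at (272,155) / (214,259), and orange at (371,205) / (139,178). I choose the black/grey one and check it in close crops.

```bash
python3 - <<'E'
import cv2
t=cv2.imread("pics/top0.png");s=cv2.imread("pics/scene0.png")
f=lambda i,x,y,w,h,k:cv2.resize(i[y:y+h,x:x+w],None,fx=k,fy=k,interpolation=cv2.INTER_CUBIC)
cv2.imwrite("pics/c_top.png",f(t,180,120,160,120,5))
cv2.imwrite("pics/c_scene.png",f(s,170,160,160,120,5))
E
```

```text
(no output)
```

View pics/c_top.png

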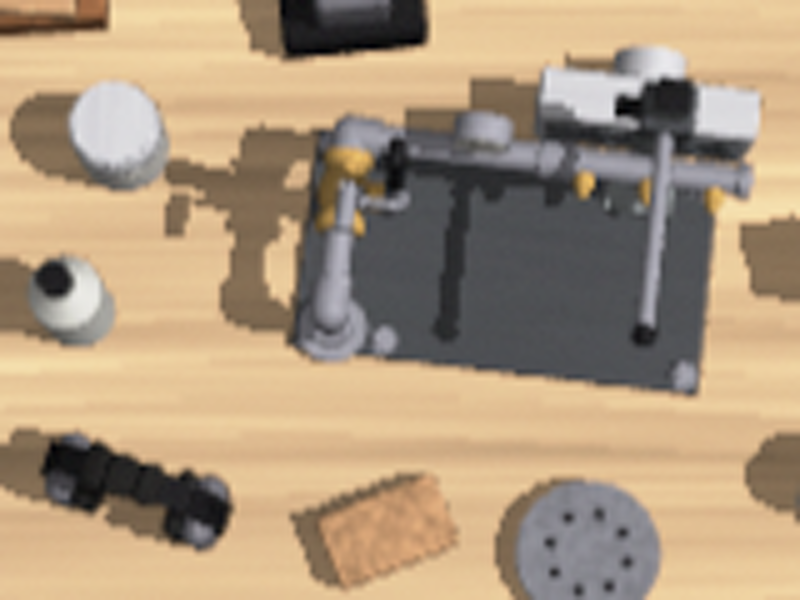

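View pics/c_scene.png

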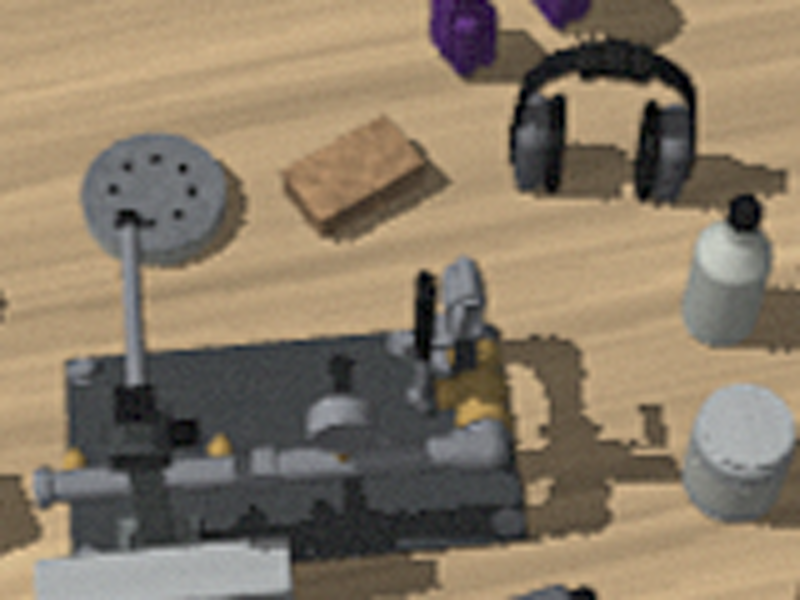

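The top crop shows the black/grey pair with its pad at (137,478), the ball at (644,335) and the post top at (670,95). The scene crop confirms grey shells and a black band, with the crown at (615,60) and the ball at (128,218). Next I fit the poses.

```bash
cat > h.py <<'E'
import numpy as np,cv2
from scipy.optimize import least_squares
from scipy.spatial.transform import Rotation as R
from station import ctrl
def proj(n,P,m=None):
    m=m or ctrl.camera_model(n)
    return cv2.projectPoints(np.atleast_2d(P).astype(float),m["rvec"],m["tvec"],m["intrinsics"],None)[0][:,0]
def W(p,P):  # pose x,y,yaw -> world
    c,s=np.cos(p[2]),np.sin(p[2]); P=np.atleast_2d(P)/1000.
    return np.c_[p[0]+c*P[:,0]-s*P[:,1],p[1]+s*P[:,0]+c*P[:,1],P[:,2]]
def plan(pos,yaw,n,g):
    """rows from current pose to TCP pos, tool pointing down with yaw"""
    o=ctrl.get_obs();Rc=R.from_euler('xyz',o["eef_rot"]);p=o["ee_pos"].copy()
    rv=(Rc.inv()*R.from_euler('xyz',[np.pi,0,yaw])).as_rotvec()/n
    d=(np.array(pos)-p)/n
    for i in range(n):
        print(np.r_[np.round(Rc.inv().apply(d),4),np.round(rv,3),g].tolist());Rc=Rc*R.from_rotvec(rv)
E
cat > fit.py <<'E'
from h import *
T=lambda u,v:np.array([180+(u+.5)/5-.5,120+(v+.5)/5-.5]);S=lambda u,v:np.array([170+(u+.5)/5-.5,160+(v+.5)/5-.5])
H='h'
obs=[("top",(-100,-180,10),T(694,393)),("top",(100,180,10),T(318,132)),("top",(-100,180,10),T(292,345)),
("top",(-90,-110,H),T(644,335)),("top",(92,-110,268),T(668,97)),("top",(40,-165,110),T(714,208)),("top",(40,-55,110),T(583,195)),
("scene",(-90,-110,H),S(128,218)),("scene",(-100,-180,10),S(68,362)),("scene",(-100,180,10),S(495,325)),("scene",(100,180,10),S(527,545)),
("scene",(20,100,275),S(427,275))]
M={n:ctrl.camera_model(n) for n in("top","scene")}
def res(p):
    return np.concatenate([proj(n,W(p,[(P[0],P[1],p[3]*1000 if P[2]==H else P[2])]),M[n])[0]-u for n,P,u in obs])
r=least_squares(res,[.63,0,0,.215],loss='soft_l1');print("stand",r.x);print(r.fun.reshape(-1,2).round(1))
eo=[("top",(0,0,177),T(137,478)),("scene",(0,0,177),S(612,48)),("top",(0,58,82),T(72,472)),("top",(0,-58,82),T(198,513)),
("scene",(0,79,41),S(690,150)),("scene",(0,-79,41),S(515,140))]
def re(p):return np.concatenate([proj(n,W(p,[P]),M[n])[0]-u for n,P,u in eo])
for y0 in(0,):
    e=least_squares(re,[.45,.2,y0],loss='soft_l1');print("ear",e.x);print(e.fun.reshape(-1,2).round(1))
E
python3 fit.py
```

```text
stand [ 0.63313012 -0.00795845 -0.1217907   0.22429657]
[[ 0.9  0.3]
 [ 0.2 -1.1]
 [-0.3  0.3]
 [ 0.2 -0.6]
 [ 1.4 -0.6]
 [-0.4  0.8]
 [-0.1  0.3]
 [ 0.2  0.2]
 [-0.5 -0.6]
 [ 0.4 -0.7]
 [ 0.9 -1.2]
 [ 0.2  1.8]]
ear [ 0.42044619  0.30804535 -0.30145089]
[[-2.7  0.2]
 [ 0.4  0. ]
 [-0.2 -0.2]
 [ 0.9 -0.3]
 [-0.1  0.1]
 [-1.5 -0.3]]
```

```bash
python3 - <<'E'
from h import *
plan([.42,.308,.30],1.27,12,0.2)
E
```

```text
[-0.0247, -0.0101, -0.011, -0.0, 0.0, 0.128, 0.2]
[-0.0257, -0.0069, -0.011, -0.0, 0.0, 0.128, 0.2]
[-0.0264, -0.0035, -0.011, -0.0, 0.0, 0.128, 0.2]
[-0.0266, -0.0001, -0.011, -0.0, 0.0, 0.128, 0.2]
[-0.0264, 0.0033, -0.011, -0.0, 0.0, 0.128, 0.2]
[-0.0258, 0.0066, -0.011, -0.0, 0.0, 0.128, 0.2]
[-0.0247, 0.0099, -0.011, -0.0, 0.0, 0.128, 0.2]
[-0.0233, 0.013, -0.011, -0.0, 0.0, 0.128, 0.2]
[-0.0214, 0.0158, -0.011, -0.0, 0.0, 0.128, 0.2]
[-0.0192, 0.0184, -0.011, -0.0, 0.0, 0.128, 0.2]
[-0.0167, 0.0208, -0.011, -0.0, 0.0, 0.128, 0.2]
[-0.0139, 0.0227, -0.011, -0.0, 0.0, 0.128, 0.2]
```

Call:
{"method": "jog_arm", "body": {
  "motion": [
    [-0.025, -0.01, -0.03, 0, 0, 0.128, 0.2],
    [-0.026, -0.007, -0.03, 0, 0, 0.128, 0.2],
    [-0.026, -0.003, -0.03, 0, 0, 0.128, 0.2],
    [-0.027, 0, -0.03, 0, 0, 0.128, 0.2],
    [-0.026, 0.003, -0.012, 0, 0, 0.128, 0.2]
  ]
}}

```text
time_s: 0.6
ee_pos: [0.2814, 0.4315, 0.3035]
eef_rot: [3.139, -0.001, 2.163]
force: [-0.1, -0.3, -1.0]
grip_width: 0.0578
grip_force: 0.0
```

Call:
{"method": "jog_arm", "body": {
  "motion": [
    [-0.026, 0.007, 0, 0, 0, 0.128, 0.2],
    [-0.025, 0.01, 0, 0, 0, 0.128, 0.2],
    [-0.023, 0.013, 0, 0, 0, 0.128, 0.2],
    [-0.021, 0.016, 0, 0, 0, 0.128, 0.2],
    [-0.019, 0.018, 0, 0, 0, 0.128, 0.2]
  ]
}}

```text
time_s: 1.1
ee_pos: [0.3813, 0.3439, 0.3006]
eef_rot: [-3.141, 0.0, 1.523]
force: [-0.5, -0.7, -0.6]
grip_width: 0.0567
grip_force: 0.0
```

Call:
{"method": "jog_arm", "body": {
  "motion": [
    [-0.017, 0.021, 0, 0, 0, 0.128, 0.2],
    [-0.014, 0.023, 0, 0, 0, 0.128, 0.2],
    [0, 0, 0, 0, 0, 0, 0.2],
    [0, 0, 0, 0, 0, 0, 0.2]
  ]
}}

```text
time_s: 1.5
ee_pos: [0.4211, 0.3091, 0.3005]
eef_rot: [-3.141, 0.0, 1.273]
force: [-0.2, 0.2, 0.8]
grip_width: 0.0561
grip_force: 0.0
```

```bash
python3 - <<'E'
from h import *
m=ctrl.camera_model("wrist");a=ctrl.camera("wrist")[:,:,::-1].copy()
np.save("w1.npy",m,allow_pickle=True)
cv2.imwrite("pics/w1.png",a)
e=[0.4204,0.308,-.3015]
print(proj("wrist",W(e,[(0,0,177),(17,0,177),(-17,0,177),(0,13,177),(0,-13,177),(0,58,82),(0,-58,82)]),m).round())
o=ctrl.get_obs();print(o["time_s"],o["ee_pos"],o["eef_rot"],o["qpos"],o["grip_width"])
E
```

```text
[[257. 181.]
 [270. 181.]
 [244. 181.]
 [257. 172.]
 [257. 191.]
 [257. 132.]
 [257. 201.]]
1.55 [0.4207543  0.30946447 0.30067153] [-3.14118709e+00  1.98780132e-04  1.27404430e+00] [5.63919435e-01 1.72622148e-01 1.37649326e+00 1.77982298e-04
 1.59289237e+00 8.60675395e-01] 0.05645204693769652
```

View pics/w1.png

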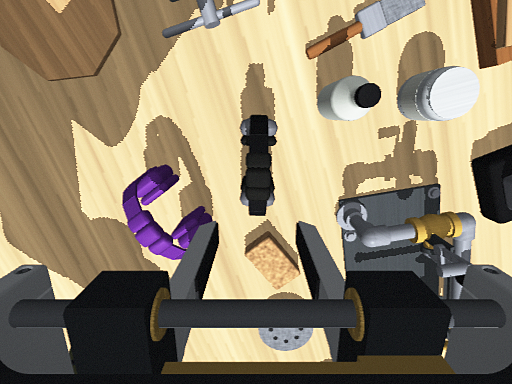

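The wrist picture shows the black defenders at (258,165), vertical in the image, with the purple pair at (165,215). The pad is near the predicted (257,181). I'll check it in an overlay crop.

```bash
python3 - <<'E'
import cv2
a=cv2.imread("pics/w1.png")[100:230,190:330]
a=cv2.resize(a,None,fx=4.5,fy=4.5,interpolation=cv2.INTER_CUBIC)
a=cv2.convertScaleAbs(a,alpha=2.2,beta=15)
cv2.imwrite("pics/w1c.png",a)
E
```

```text
(no output)
```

View pics/w1c.png

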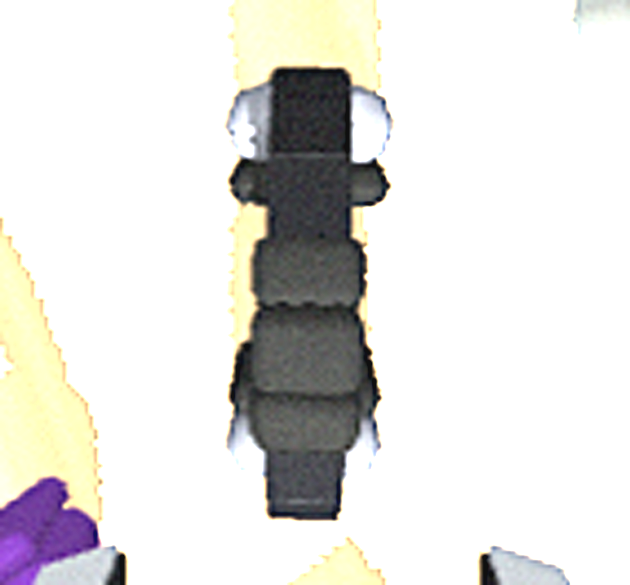

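The pad's level part is centred at crop (307,350), which is image (258,178). That puts the crown about 4 mm further to +y than predicted. I correct for it, descend and pinch.

Call:
{"method": "jog_arm", "body": {
  "motion": [
    [0.003, 0.002, 0.035, 0, 0, 0, 0.2],
    [0, 0, 0.035, 0, 0, 0, 0.2],
    [0, 0, 0.033, 0, 0, 0, 0.2],
    [0, 0, 0.025, 0, 0, 0, 0.2],
    [0, 0, 0.014, 0, 0, 0, 0.2]
  ]
}}

```text
time_s: 2.05
ee_pos: [0.4224, 0.3118, 0.1567]
eef_rot: [-3.14, 0.002, 1.275]
force: [0.7, 0.2, 0.1]
grip_width: 0.0562
grip_force: 0.0
```

Call:
{"method": "jog_arm", "body": {
  "motion": [
    [0, 0, 0, 0, 0, 0, 0.2],
    [0, 0, 0, 0, 0, 0, -0.5],
    [0, 0, 0, 0, 0, 0, -0.5],
    [0, 0, 0, 0, 0, 0, -0.5],
    [0, 0, 0, 0, 0, 0, -0.5]
  ],
  "squeeze": 25
}}

```text
time_s: 2.55
ee_pos: [0.4241, 0.3116, 0.1594]
eef_rot: [3.141, -0.001, 1.272]
force: [-0.6, 0.1, 0.4]
grip_width: 0.0279
grip_force: 0.0
```

Call:
{"method": "jog_arm", "body": {
  "motion": [
    [0, 0, 0, 0, 0, 0, -0.5],
    [0, 0, 0, 0, 0, 0, -0.5]
  ]
}}

```text
time_s: 2.75
ee_pos: [0.424, 0.3114, 0.159]
eef_rot: [3.141, -0.0, 1.272]
force: [0.4, 0.8, -1.1]
grip_width: 0.0239
grip_force: 0.0
```

```bash
python3 - <<'E'
from h import *
b=ctrl.camera("scene")[:,:,::-1];a=ctrl.camera("wrist")[:,:,::-1]
f=lambda i,x,y,w,h,k:cv2.resize(i[y:y+h,x:x+w],None,fx=k,fy=k,interpolation=cv2.INTER_CUBIC)
A=f(b,240,120,100,100,4);B=f(a,160,100,200,200,2);cv2.imwrite("pics/g1.png",cv2.convertScaleAbs(np.hstack([A,B]),alpha=1.6))
o=ctrl.get_obs();print(o["grip_width"],o["grip_force"],o["ee_pos"])
E
```

```text
0.02334810592298383 0.0 [0.42401604 0.31141201 0.15890196]
```

View pics/g1.png

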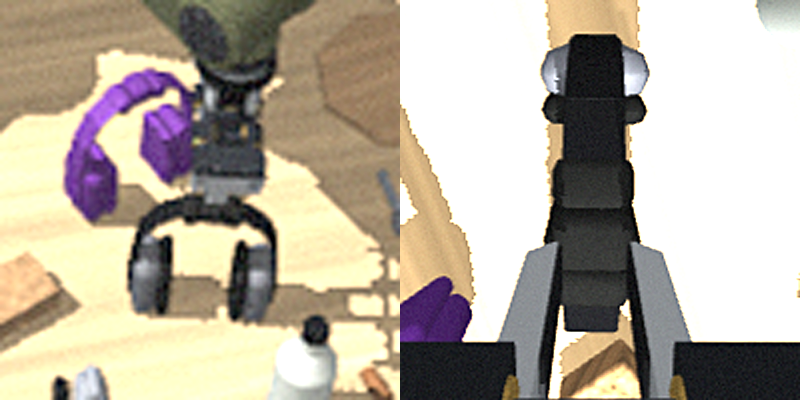

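```bash
python3 - <<'E'
from h import *
o=ctrl.get_obs();t=o["ee_pos"];mw=ctrl.camera_model("wrist");m1=np.load("w1.npy",allow_pickle=True).item()
Rm=R.from_euler('xyz',o["eef_rot"])
pts=np.array([t,t+Rm.apply([0,.012,0]),t+Rm.apply([0,-.012,0])])
p=proj("scene",pts);print("scene crop",((p-[240,120])*4).round(),"wrist crop",((proj("wrist",pts,mw)-[160,100])*2+[400,0]).round())
C=lambda m:-cv2.Rodrigues(m["rvec"])[0].T@m["tvec"]
print("cam",C(m1),C(mw), "opt",cv2.Rodrigues(mw["rvec"])[0][2])
# triangulate features: pad/seam points, wrist1 crop /4.5+(190,100), wrist2 composite ((u-400)/2+160, v/2+100)
w1=lambda u,v:(190+u/4.5,100+v/4.5); w2=lambda u,v:((u-400)/2+160,v/2+100)
P=lambda m:m["intrinsics"]@np.c_[cv2.Rodrigues(m["rvec"])[0],m["tvec"]]
for n,a,b in[("seam upper pad",(307,305),(593,209)),("seam lower pad",(305,394),(593,270)),("upper cup strip step",(312,155),(595,97)),("pad upper end",(308,237),(593,160))]:
    X=cv2.triangulatePoints(P(m1),P(mw),np.array(w1(*a)),np.array(w2(*b)));print(n,(X[:3]/X[3]).ravel().round(4))
E
```

```text
scene crop [[212. 210.]
 [212. 219.]
 [212. 201.]] wrist crop [[593. 228.]
 [621. 228.]
 [566. 228.]]
cam [0.44541692 0.3869174  0.51587721] [0.4482692  0.38916881 0.3742685 ] opt [-0.08354603 -0.26817059 -0.95974194]
seam upper pad [0.4274 0.3233 0.1698]
seam lower pad [0.4192 0.2976 0.1698]
upper cup strip step [0.4405 0.3616 0.1307]
pad upper end [0.4332 0.3416 0.165 ]
```

```bash
python3 - <<'E'
from h import *
o=ctrl.get_obs();t=o["ee_pos"];mw=ctrl.camera_model("wrist");Rm=R.from_euler('xyz',o["eef_rot"])
for k in(0,.01,.019,.03,.04):
  q=np.array([t+Rm.apply([x,y,-k]) for x in(-.008,.008) for y in(-.0117,.0117)])
  print(k,((proj("wrist",q,mw)-[160,100])*2+[400,0]).round().tolist(),((proj("scene",q[::3])-[240,120])*4).round().tolist())
E
```

```text
0 [[567.0, 245.0], [620.0, 245.0], [566.0, 211.0], [621.0, 211.0]] [[204.0, 200.0], [220.0, 219.0]]
0.01 [[565.0, 255.0], [621.0, 255.0], [565.0, 218.0], [622.0, 218.0]] [[205.0, 194.0], [221.0, 213.0]]
0.019 [[564.0, 264.0], [623.0, 264.0], [564.0, 226.0], [623.0, 226.0]] [[206.0, 189.0], [221.0, 208.0]]
0.03 [[563.0, 276.0], [624.0, 276.0], [562.0, 237.0], [625.0, 237.0]] [[207.0, 182.0], [223.0, 201.0]]
0.04 [[561.0, 288.0], [626.0, 288.0], [560.0, 247.0], [626.0, 247.0]] [[208.0, 176.0], [224.0, 195.0]]
```

The fingers closed to 23 mm without gripping. Both cameras show the tips about 35 mm higher than the TCP reading implies. I'll feel for the pad's top (177 mm) with the part-closed fingers to measure the offset.

Call:
{"method": "jog_arm", "body": {
  "motion": [
    [0, 0, 0.005, 0, 0, 0, -0.5],
    [0, 0, 0.005, 0, 0, 0, -0.5],
    [0, 0, 0, 0, 0, 0, -0.5]
  ]
}}

```text
time_s: 3.15
ee_pos: [0.4236, 0.3112, 0.1478]
eef_rot: [-3.141, 0.001, 1.272]
force: [0.8, 0.3, -0.0]
grip_width: 0.0236
grip_force: 0.0
```

Call:
{"method": "jog_arm", "body": {
  "motion": [
    [0, 0, 0.003, 0, 0, 0, -0.5],
    [0, 0, 0, 0, 0, 0, -0.5]
  ]
}}

```text
time_s: 3.35
ee_pos: [0.4239, 0.3113, 0.1455]
eef_rot: [-3.141, 0.0, 1.272]
force: [-0.4, 0.2, -0.0]
grip_width: 0.0233
grip_force: 0.0
```

Call:
{"method": "jog_arm", "body": {
  "motion": [
    [0, 0, 0.003, 0, 0, 0, -0.5],
    [0, 0, 0, 0, 0, 0, -0.5]
  ]
}}

```text
time_s: 3.55
ee_pos: [0.4239, 0.3113, 0.1425]
eef_rot: [-3.141, 0.0, 1.272]
force: [0.2, 0.1, 1.1]
grip_width: 0.0239
grip_force: 0.0
```

Call:
{"method": "jog_arm", "body": {
  "motion": [
    [0, 0, 0.003, 0, 0, 0, -0.5],
    [0, 0, 0, 0, 0, 0, -0.5]
  ]
}}

```text
time_s: 3.75
ee_pos: [0.4243, 0.3116, 0.1407]
eef_rot: [3.141, -0.001, 1.272]
force: [-2.1, -1.3, 7.9]
grip_width: 0.0236
grip_force: 4.3
```

```bash
python3 - <<'E'
from h import *
o=ctrl.get_obs();print(o["time_s"],o["ee_pos"],o["force"],o["grip_force"],o["grip_width"])
E
```

```text
3.75 [0.42427745 0.31156248 0.14065239] [-2.07719462 -1.25895938  7.85148306] 4.313443115679547 0.02355297305227643
```

Contact came at a reading of z≈0.1415, so the real tips sit about 35.5 mm above the reported TCP. I back off, open, go down to a tip height of 0.159 and pinch.

Call:
{"method": "jog_arm", "body": {
  "motion": [
    [0, 0, -0.015, 0, 0, 0, 0.2],
    [0, 0, 0, 0, 0, 0, 0.2],
    [0, 0, 0, 0, 0, 0, 0.2],
    [0, 0, 0, 0, 0, 0, 0.2]
  ]
}}

```text
time_s: 4.15
ee_pos: [0.4238, 0.3113, 0.1541]
eef_rot: [-3.141, 0.001, 1.272]
force: [-0.1, 0.3, -0.4]
grip_width: 0.0521
grip_force: 0.0
```

Call:
{"method": "jog_arm", "body": {
  "motion": [
    [0, 0, 0.015, 0, 0, 0, 0.2],
    [0, 0, 0.01, 0, 0, 0, 0.2],
    [0, 0, 0.006, 0, 0, 0, 0.2],
    [0, 0, 0, 0, 0, 0, 0.2]
  ]
}}

```text
time_s: 4.55
ee_pos: [0.4236, 0.3112, 0.1229]
eef_rot: [-3.14, 0.001, 1.272]
force: [1.1, 0.2, -0.4]
grip_width: 0.0563
grip_force: 0.0
```

Call:
{"method": "jog_arm", "body": {
  "motion": [
    [0, 0, 0, 0, 0, 0, -0.5],
    [0, 0, 0, 0, 0, 0, -0.5],
    [0, 0, 0, 0, 0, 0, -0.5],
    [0, 0, 0, 0, 0, 0, -0.5]
  ],
  "squeeze": 30
}}

```text
time_s: 4.95
ee_pos: [0.4241, 0.3115, 0.1242]
eef_rot: [3.141, -0.0, 1.272]
force: [-1.0, 0.8, 2.3]
grip_width: 0.0333
grip_force: 29.9
```

Gripped: width 33 mm, 30 N. Now I lift and carry.

Call:
{"method": "jog_arm", "body": {
  "motion": [
    [0, 0, -0.015, 0, 0, 0, -0.5],
    [0, 0, -0.03, 0, 0, 0, -0.5],
    [0, 0, -0.035, 0, 0, 0, -0.5],
    [0, 0, -0.03, 0, 0, 0, -0.5],
    [0, 0, -0.02, 0, 0, 0, -0.5]
  ]
}}

```text
time_s: 5.45
ee_pos: [0.4241, 0.3115, 0.2559]
eef_rot: [3.14, -0.001, 1.272]
force: [-0.9, 0.4, -3.7]
grip_width: 0.0343
grip_force: 29.9
```

```bash
python3 - <<'E'
from h import *
o=ctrl.get_obs();print(o["ee_pos"],o["force"],o["grip_width"],o["grip_force"])
s=[.6331,-.008,-.1218]
print(W(s,[(-35,-110,0),(-90,-110,0)]))
plan([.41,-.0915,.255],1.449,10,-.5)
E
```

```text
[0.42414933 0.31151233 0.25594503] [-0.86764257  0.36495658 -3.68421784] 0.03427507955501526 29.91386979818344
[[ 0.5849944  -0.1129326   0.        ]
 [ 0.53040186 -0.10625015  0.        ]]
[-0.0389, 0.0105, 0.0001, 0.0, -0.0, -0.018, -0.5]
[-0.0391, 0.0098, 0.0001, 0.0, -0.0, -0.018, -0.5]
[-0.0393, 0.0091, 0.0001, 0.0, -0.0, -0.018, -0.5]
[-0.0394, 0.0084, 0.0001, 0.0, -0.0, -0.018, -0.5]
[-0.0396, 0.0077, 0.0001, 0.0, -0.0, -0.018, -0.5]
[-0.0397, 0.007, 0.0001, 0.0, -0.0, -0.018, -0.5]
[-0.0398, 0.0063, 0.0001, 0.0, -0.0, -0.018, -0.5]
[-0.0399, 0.0056, 0.0001, 0.0, -0.0, -0.018, -0.5]
[-0.04, 0.0049, 0.0001, 0.0, -0.0, -0.018, -0.5]
[-0.0401, 0.0042, 0.0001, 0.0, -0.0, -0.018, -0.5]
```

Call:
{"method": "jog_arm", "body": {
  "motion": [
    [-0.012, 0.003, 0, 0, 0, -0.01, -0.5],
    [-0.025, 0.007, 0, 0, 0, -0.012, -0.5],
    [-0.032, 0.008, 0, 0, 0, -0.014, -0.5],
    [-0.035, 0.008, 0, 0, 0, -0.014, -0.5],
    [-0.035, 0.008, 0, 0, 0, -0.014, -0.5]
  ]
}}

```text
time_s: 5.95
ee_pos: [0.4186, 0.1663, 0.2521]
eef_rot: [-3.14, 0.001, 1.337]
force: [0.7, -1.1, -2.5]
grip_width: 0.0337
grip_force: 29.9
```

Call:
{"method": "jog_arm", "body": {
  "motion": [
    [-0.035, 0.007, 0, 0, 0, -0.014, -0.5],
    [-0.035, 0.006, 0, 0, 0, -0.014, -0.5],
    [-0.035, 0.006, 0, 0, 0, -0.014, -0.5],
    [-0.035, 0.005, 0, 0, 0, -0.014, -0.5],
    [-0.035, 0.005, 0, 0, 0, -0.014, -0.5]
  ]
}}

```text
time_s: 6.45
ee_pos: [0.4107, -0.0107, 0.2523]
eef_rot: [-3.14, 0.0, 1.407]
force: [-0.6, 0.0, -2.6]
grip_width: 0.034
grip_force: 29.9
```

Call:
{"method": "jog_arm", "body": {
  "motion": [
    [-0.032, 0.004, 0, 0, 0, -0.014, -0.5],
    [-0.025, 0.004, 0, 0, 0, -0.014, -0.5],
    [-0.015, 0.003, 0, 0, 0, -0.012, -0.5],
    [-0.01, 0, 0, 0, 0, 0, -0.5],
    [0, 0, 0, 0, 0, 0, -0.5]
  ]
}}

```text
time_s: 6.95
ee_pos: [0.4098, -0.0924, 0.2528]
eef_rot: [-3.14, -0.0, 1.444]
force: [0.4, 0.8, -3.1]
grip_width: 0.0338
grip_force: 29.9
```

```bash
python3 - <<'E'
from h import *
o=ctrl.get_obs();print(o["ee_pos"],o["eef_rot"],o["grip_width"],o["grip_force"],o["time_s"])
b=ctrl.camera("scene")[:,:,::-1];a=ctrl.camera("wrist")[:,:,::-1];np.save("w2.npy",ctrl.camera_model("wrist"),allow_pickle=True)
cv2.imwrite("pics/s2.png",b);cv2.imwrite("pics/w2.png",a)
cv2.imwrite("pics/g2.png",np.hstack([cv2.resize(b[130:290,160:300],(490,560),interpolation=2),cv2.resize(a[:, 100:412],(310,382))[:,:].copy() if 0 else cv2.copyMakeBorder(cv2.resize(a[:,100:412],(310,382)),0,178,0,0,0)]))
plan([.585,-.113,.255],1.449,8,-.5)
E
```

```text
[ 0.40977943 -0.09237679  0.25282654] [-3.14005251e+00 -1.55887376e-04  1.44418899e+00] 0.033770899062521245 29.91440176963806 6.95
[0.0, 0.022, -0.0002, -0.0, -0.0, -0.0, -0.5]
[0.0, 0.022, -0.0002, -0.0, -0.0, -0.0, -0.5]
[0.0, 0.022, -0.0002, -0.0, -0.0, -0.0, -0.5]
[0.0, 0.022, -0.0002, -0.0, -0.0, -0.0, -0.5]
[-0.0, 0.022, -0.0002, -0.0, -0.0, -0.0, -0.5]
[-0.0, 0.022, -0.0002, -0.0, -0.0, -0.0, -0.5]
[-0.0, 0.022, -0.0002, -0.0, -0.0, -0.0, -0.5]
[-0.0, 0.022, -0.0002, -0.0, -0.0, -0.0, -0.5]
```

View pics/g2.png

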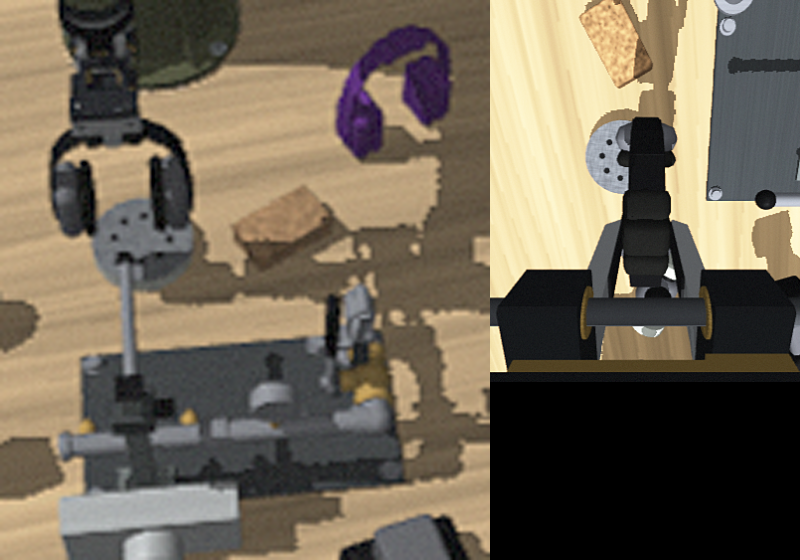

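The defenders are held level. The disc stack and cork block are clear below, the ball shows at composite (766,199), and the bar lies straight ahead. I check the ball's prediction with the wrist picture.

```bash
python3 - <<'E'
from h import *
m=np.load("w2.npy",allow_pickle=True).item();s=[.6331,-.008,-.1218]
print(proj("wrist",W(s,[(-90,-110,224.3),(-95,-110,224.3),(-90,-115,224.3),(-90,-110,219.3),(-100,-180,10)]),m).round(1))
a=cv2.imread("pics/w2.png").max(2)[185:215,362:420]
c=(a<60).astype(np.uint8);n,l,st,ce=cv2.connectedComponentsWithStats(c);print(st,ce+[362,185])
E
```

```text
[[382.3 203.4]
 [377.1 203.4]
 [381.6 208.2]
 [380.  201.7]
 [318.5 202.7]]
[[   0    0   58   30 1408]
 [  54    4    2    2    2]
 [   5    6   21   20  327]
 [  52    7    1    2    2]
 [  57    8    1    1    1]] [[393.5078125  199.38565341]
 [416.5        189.5       ]
 [377.15902141 200.11620795]
 [414.         192.5       ]
 [419.         193.        ]]
```

Call:
{"method": "jog_arm", "body": {
  "motion": [
    [0, 0.012, 0, 0, 0, 0, -0.5],
    [0.001, 0.022, 0, 0, 0, 0, -0.5],
    [0.001, 0.025, 0, 0, 0, 0, -0.5],
    [0, 0.025, 0, 0, 0, 0, -0.5],
    [0, 0.025, 0, 0, 0, 0, -0.5]
  ]
}}

```text
time_s: 7.55
ee_pos: [0.5207, -0.1025, 0.2534]
eef_rot: [-3.142, -0.0, 1.447]
force: [-0.9, 0.5, -3.4]
grip_width: 0.0334
grip_force: 29.9
```

Call:
{"method": "jog_arm", "body": {
  "motion": [
    [0, 0.025, 0, 0, 0, 0, -0.5],
    [0, 0.022, 0, 0, 0, 0, -0.5],
    [0, 0.014, 0, 0, 0, 0, -0.5],
    [0, 0.006, 0, 0, 0, 0, -0.5],
    [0, 0, 0, 0, 0, 0, -0.5]
  ]
}}

```text
time_s: 8.05
ee_pos: [0.586, -0.111, 0.2531]
eef_rot: [-3.141, -0.0, 1.447]
force: [0.1, 0.0, -3.2]
grip_width: 0.0333
grip_force: 29.9
```

Call:
{"method": "jog_arm", "body": {
  "motion": [
    [0, 0, 0.012, 0, 0, 0, -0.5],
    [0, 0, 0.012, 0, 0, 0, -0.5],
    [0, 0, 0.008, 0, 0, 0, -0.5],
    [0, 0, 0.006, 0, 0, 0, -0.5],
    [0, 0, 0, 0, 0, 0, -0.5]
  ]
}}

```text
time_s: 8.55
ee_pos: [0.585, -0.1115, 0.2149]
eef_rot: [-3.14, -0.0, 1.446]
force: [0.2, -0.4, -3.7]
grip_width: 0.0337
grip_force: 29.9
```

Expected seating is near ee z 0.200, so I lower slowly by force.

Call:
{"method": "jog_arm", "body": {
  "motion": [
    [0, 0, 0.005, 0, 0, 0, -0.5],
    [0, 0, 0.004, 0, 0, 0, -0.5],
    [0, 0, 0, 0, 0, 0, -0.5]
  ]
}}

```text
time_s: 8.85
ee_pos: [0.5853, -0.1115, 0.2063]
eef_rot: [-3.141, -0.0, 1.446]
force: [-1.0, -0.1, -2.5]
grip_width: 0.0339
grip_force: 29.9
```

Call:
{"method": "jog_arm", "body": {
  "motion": [
    [0, 0, 0.003, 0, 0, 0, -0.5],
    [0, 0, 0, 0, 0, 0, -0.5]
  ]
}}

```text
time_s: 9.05
ee_pos: [0.5854, -0.1116, 0.2035]
eef_rot: [-3.141, -0.0, 1.446]
force: [0.1, 0.2, -2.8]
grip_width: 0.0339
grip_force: 29.9
```

Call:
{"method": "jog_arm", "body": {
  "motion": [
    [0, 0, 0.002, 0, 0, 0, -0.5],
    [0, 0, 0, 0, 0, 0, -0.5]
  ]
}}

```text
time_s: 9.25
ee_pos: [0.5854, -0.1116, 0.2016]
eef_rot: [-3.141, -0.0, 1.446]
force: [-0.7, -0.1, -2.6]
grip_width: 0.0335
grip_force: 29.9
```

Call:
{"method": "jog_arm", "body": {
  "motion": [
    [0, 0, 0.003, 0, 0, 0, -0.5],
    [0, 0, 0, 0, 0, 0, -0.5]
  ]
}}

```text
time_s: 9.45
ee_pos: [0.5853, -0.1116, 0.1984]
eef_rot: [-3.141, -0.0, 1.446]
force: [-0.3, 1.1, -2.5]
grip_width: 0.0336
grip_force: 29.9
```

Call:
{"method": "jog_arm", "body": {
  "motion": [
    [0, 0, 0.002, 0, 0, 0, -0.5],
    [0, 0, 0, 0, 0, 0, -0.5]
  ]
}}

```text
time_s: 9.65
ee_pos: [0.5854, -0.1116, 0.1966]
eef_rot: [-3.141, -0.0, 1.446]
force: [-0.3, 0.3, -3.0]
grip_width: 0.034
grip_force: 29.9
```

Call:
{"method": "jog_arm", "body": {
  "motion": [
    [0, 0, 0.003, 0, 0, 0, -0.5],
    [0, 0, 0, 0, 0, 0, -0.5]
  ]
}}

```text
time_s: 9.85
ee_pos: [0.5855, -0.1116, 0.1937]
eef_rot: [3.142, -0.0, 1.446]
force: [-0.5, 0.3, -2.6]
grip_width: 0.0339
grip_force: 29.9
```

Call:
{"method": "jog_arm", "body": {
  "motion": [
    [0, 0, 0.002, 0, 0, 0, -0.5],
    [0, 0, 0, 0, 0, 0, -0.5]
  ]
}}

```text
time_s: 10.05
ee_pos: [0.5856, -0.1116, 0.1934]
eef_rot: [3.14, 0.0, 1.446]
force: [-5.1, 0.5, 8.5]
grip_width: 0.0338
grip_force: 29.9
```

Call:
{"method": "jog_arm", "body": {
  "motion": [
    [0, 0, 0.002, 0, 0, 0, -0.5],
    [0, 0, 0, 0, 0, 0, -0.5]
  ]
}}

```text
time_s: 10.25
ee_pos: [0.5857, -0.1116, 0.1932]
eef_rot: [3.138, 0.001, 1.446]
force: [-11.9, 2.2, 21.1]
grip_width: 0.034
grip_force: 30.0
```

Contact at 0.1936. I back off the excess, then release partially (to avoid the ball) and look.

Call:
{"method": "jog_arm", "body": {
  "motion": [
    [0, 0, -0.0035, 0, 0, 0, -0.5],
    [0, 0, 0, 0, 0, 0, -0.25],
    [0, 0, 0, 0, 0, 0, -0.15],
    [0, 0, 0, 0, 0, 0, 0.0],
    [0, 0, 0, 0, 0, 0, 0.1]
  ]
}}

```text
time_s: 10.75
ee_pos: [0.5854, -0.1116, 0.1931]
eef_rot: [-3.141, -0.0, 1.446]
force: [0.7, -0.7, 0.1]
grip_width: 0.0505
grip_force: 0.0
```

Call:
{"method": "jog_arm", "body": {
  "motion": [
    [0, 0, 0, 0, 0, 0, 0.1],
    [0, 0, 0, 0, 0, 0, 0.1],
    [0, 0, -0.005, 0, 0, 0, 0.1],
    [0, 0, -0.01, 0, 0, 0, 0.1],
    [0, 0, -0.015, 0, 0, 0, 0.1]
  ]
}}

```text
time_s: 11.25
ee_pos: [0.5853, -0.1115, 0.224]
eef_rot: [-3.141, -0.0, 1.446]
force: [-0.3, 0.1, 0.8]
grip_width: 0.0518
grip_force: 0.0
```

Call:
{"method": "jog_arm", "body": {
  "motion": [
    [0, 0, -0.03, 0, 0, 0, 0.1],
    [0, 0, -0.03, 0, 0, 0, 0.1],
    [0, 0, -0.03, 0, 0, 0, 0.1],
    [0, 0, -0.02, 0, 0, 0, 0.1],
    [0, 0, 0, 0, 0, 0, 0.1]
  ]
}}

```text
time_s: 11.75
ee_pos: [0.586, -0.1117, 0.3371]
eef_rot: [3.136, 0.001, 1.446]
force: [0.5, 0.3, 0.5]
grip_width: 0.0517
grip_force: 0.0
```

```bash
python3 - <<'E'
from h import *
b=ctrl.camera("scene")[:,:,::-1];a=ctrl.camera("wrist")[:,:,::-1];np.save("w3.npy",ctrl.camera_model("wrist"),allow_pickle=True)
cv2.imwrite("pics/s3.png",b);cv2.imwrite("pics/w3.png",a)
A=cv2.resize(b[150:290,165:305],(420,420),interpolation=2);B=cv2.resize(a[50:,132:],None,fx=1,fy=1)
cv2.imwrite("pics/g3.png",np.hstack([A,cv2.copyMakeBorder(B,0,420-334,0,0,0)]))
o=ctrl.get_obs();print(o["ee_pos"],o["eef_rot"],o["qpos"].round(2),o["time_s"])
E
```

```text
[ 0.58538236 -0.11156441  0.33309164] [3.14154286e+00 1.43642198e-05 1.44581731e+00] [-0.25  0.35  1.08 -0.    1.71 -0.12] 11.85
```

View pics/g3.png

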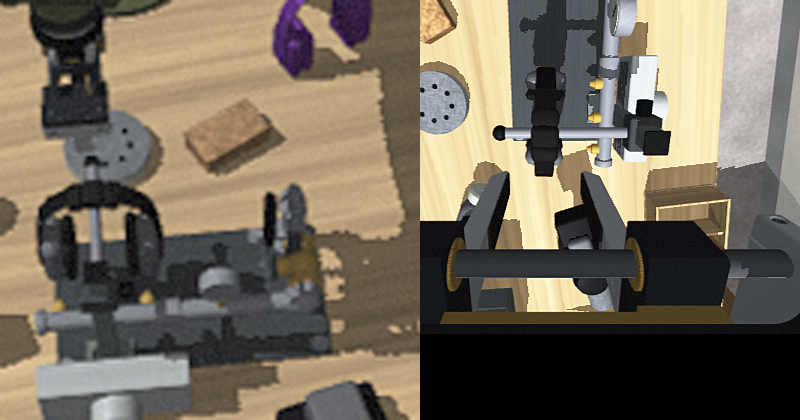

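The defenders hang correctly over the bar. In the left panel the band is over the bar at (95,190) with a cup on each side; in the right panel the crown is at (545,130) on the bar. I refine the stand pose with wrist points and plan the catch push with the tool tilted.

```bash
cat > st.py <<'E'
from h import *
K=.0355
def Rt(s,th): return R.from_euler('z',s[2]+np.pi)*R.from_euler('x',np.pi)*R.from_euler('y',th)
def plan2(s,segs):
    """segs: (tip in stand mm, tilt th, rows, grip); tool y = +stand y, th<0 leans tip to +x"""
    o=ctrl.get_obs();Rc=R.from_euler('xyz',o["eef_rot"]);p=o["ee_pos"].copy()
    for tip,th,n,g in segs:
        Re=Rt(s,th);q=W(s,[tip])[0]+K*Re.apply([0,0,1]);rv=(Rc.inv()*Re).as_rotvec()/n;d=(q-p)/n
        print("->",tip,q.round(4))
        for i in range(n):
            print(np.r_[Rc.inv().apply(d).round(4),rv.round(3),g].tolist());Rc=Rc*R.from_rotvec(rv)
        p=q
E
cat >> fit.py <<'E'
M["w2"]=np.load("w2.npy",allow_pickle=True).item();M["w3"]=np.load("w3.npy",allow_pickle=True).item()
obs+=[("w2",(-90,-110,H),np.array([377.2,200.1])),("w3",(-90,-110,H),np.array([212.,182])),("w3",(40,-55,110),np.array([300.,134])),
("w3",(40,-110,110),np.array([299.,167])),("w3",(40,-165,110),np.array([301.,202]))]
res3=lambda p:np.r_[res(p),(p[3]-.2175)/.003]
r=least_squares(res3,[.63,0,0,.215],loss='soft_l1');print("stand",r.x);print(r.fun[:-1].reshape(-1,2).round(1))
np.save("stand.npy",r.x)
E
python3 fit.py | tail -19
python3 -c "
from st import *
s=np.load('stand.npy');m=np.load('w3.npy',allow_pickle=True).item()
Rm=R.from_euler('xyz',[3.1415,0,1.446]);t=np.array([.5854,-.1116,.3331])
for zb in(.06,.08,.097,.11):print(zb,proj('w3',[t+Rm.apply([.0375,y,-zb]) for y in(-.03,.03)],m).round())
plan2(s,[((-60,100,260),-.5,14,-1)])"
```

```text
[-1.5 -0.3]]
stand [ 0.63171289 -0.00770835 -0.12841635  0.21731988]
[[ 0.7  0.9]
 [ 0.3 -1. ]
 [-0.4  0.3]
 [-0.2  0.2]
 [ 1.5 -0.1]
 [-0.4  1.4]
 [-0.1  0.8]
 [ 0.6  0.7]
 [-0.4 -1.2]
 [ 0.6 -0.8]
 [ 0.8 -1.2]
 [ 0.2  1.6]
 [-0.1  0.3]
 [ 0.1  0.6]
 [ 2.2 -0.4]
 [ 1.5  0.4]
 [-2.1 -3.2]]
0.06 [[207. 191.]
 [306. 191.]]
0.08 [[201. 201.]
 [313. 201.]]
0.097 [[193. 213.]
 [320. 213.]]
0.11 [[186. 223.]
 [327. 223.]]
-> (-60, 100, 260) [0.6019 0.097  0.2288]
[0.0149, -0.0007, 0.0074, -0.028, -0.028, -0.109, -1.0]
[0.0151, 0.0008, 0.007, -0.028, -0.028, -0.109, -1.0]
[0.0152, 0.0022, 0.0066, -0.028, -0.028, -0.109, -1.0]
[0.015, 0.0037, 0.0063, -0.028, -0.028, -0.109, -1.0]
[0.0147, 0.0051, 0.006, -0.028, -0.028, -0.109, -1.0]
[0.0142, 0.0066, 0.0058, -0.028, -0.028, -0.109, -1.0]
[0.0136, 0.0079, 0.0056, -0.028, -0.028, -0.109, -1.0]
[0.0128, 0.0092, 0.0054, -0.028, -0.028, -0.109, -1.0]
[0.0119, 0.0104, 0.0054, -0.028, -0.028, -0.109, -1.0]
[0.0108, 0.0115, 0.0054, -0.028, -0.028, -0.109, -1.0]
[0.0097, 0.0125, 0.0054, -0.028, -0.028, -0.109, -1.0]
[0.0084, 0.0133, 0.0055, -0.028, -0.028, -0.109, -1.0]
[0.0071, 0.014, 0.0057, -0.028, -0.028, -0.109, -1.0]
[0.0057, 0.0146, 0.0059, -0.028, -0.028, -0.109, -1.0]
```

Call:
{"method": "jog_arm", "body": {
  "motion": [
    [0.015, -0.001, 0.005, -0.028, -0.028, -0.109, -1],
    [0.015, 0.001, 0.005, -0.028, -0.028, -0.109, -1],
    [0.015, 0.002, 0.006, -0.028, -0.028, -0.109, -1],
    [0.015, 0.004, 0.006, -0.028, -0.028, -0.109, -1],
    [0.015, 0.005, 0.006, -0.028, -0.028, -0.109, -1]
  ]
}}

```text
time_s: 12.35
ee_pos: [0.5907, -0.0361, 0.2998]
eef_rot: [3.046, 0.171, 1.989]
force: [0.2, -0.6, 0.2]
grip_width: 0.015
grip_force: 0.0
```

Call:
{"method": "jog_arm", "body": {
  "motion": [
    [0.014, 0.007, 0.006, -0.028, -0.028, -0.109, -1],
    [0.014, 0.008, 0.006, -0.028, -0.028, -0.109, -1],
    [0.013, 0.009, 0.006, -0.028, -0.028, -0.109, -1],
    [0.012, 0.01, 0.006, -0.028, -0.028, -0.109, -1],
    [0.011, 0.012, 0.006, -0.028, -0.028, -0.109, -1]
  ]
}}

```text
time_s: 12.85
ee_pos: [0.597, 0.0386, 0.26]
eef_rot: [3.052, 0.366, 2.538]
force: [0.4, 0.1, 0.8]
grip_width: 0.0004
grip_force: 0.0
```

Call:
{"method": "jog_arm", "body": {
  "motion": [
    [0.01, 0.013, 0.006, -0.028, -0.028, -0.109, -1],
    [0.008, 0.013, 0.006, -0.028, -0.028, -0.109, -1],
    [0.007, 0.014, 0.006, -0.028, -0.028, -0.109, -1],
    [0.006, 0.015, 0.006, -0.028, -0.028, -0.109, -1],
    [0, 0, 0, 0, 0, 0, -1]
  ]
}}

```text
time_s: 13.35
ee_pos: [0.6018, 0.0987, 0.228]
eef_rot: [3.141, 0.497, 3.011]
force: [-0.6, -0.6, -0.3]
grip_width: 0.0004
grip_force: 0.0
```

```bash
python3 -c "
from st import *
s=np.load('stand.npy');o=ctrl.get_obs();print(o['ee_pos'],o['qpos'].round(2),o['grip_width'])
plan2(s,[((-60,100,215),-.5,2,-1),((-18,100,203),-.5,3,-1),((-18,125,200),-.5,3,-1),((-18,150,189),-.5,3,-1),((-18,168,180),-.5,3,-1)])"
```

```text
[0.60179109 0.09871303 0.22801475] [ 0.17  0.11  1.7  -0.19  0.86 -1.18] 0.00037325599721948414
-> (-60, 100, 215) [0.6019 0.097  0.1838]
[0.0104, -0.0009, 0.0195, -0.0, -0.001, -0.001, -1.0]
[0.0104, -0.0009, 0.0195, -0.0, -0.001, -0.001, -1.0]
-> (-18, 100, 203) [0.6435 0.0916 0.1718]
[-0.0104, 0.0, 0.0102, -0.0, 0.0, -0.0, -1.0]
[-0.0104, 0.0, 0.0102, -0.0, 0.0, -0.0, -1.0]
[-0.0104, 0.0, 0.0102, -0.0, 0.0, -0.0, -1.0]
-> (-18, 125, 200) [0.6467 0.1164 0.1688]
[0.0005, 0.0083, 0.0009, -0.0, 0.0, -0.0, -1.0]
[0.0005, 0.0083, 0.0009, -0.0, 0.0, -0.0, -1.0]
[0.0005, 0.0083, 0.0009, -0.0, 0.0, -0.0, -1.0]
-> (-18, 150, 189) [0.65   0.1412 0.1578]
[0.0018, 0.0083, 0.0032, -0.0, 0.0, -0.0, -1.0]
[0.0018, 0.0083, 0.0032, -0.0, 0.0, -0.0, -1.0]
[0.0018, 0.0083, 0.0032, -0.0, 0.0, -0.0, -1.0]
-> (-18, 168, 180) [0.6523 0.159  0.1488]
[0.0014, 0.006, 0.0026, -0.0, 0.0, -0.0, -1.0]
[0.0014, 0.006, 0.0026, -0.0, 0.0, -0.0, -1.0]
[0.0014, 0.006, 0.0026, -0.0, 0.0, -0.0, -1.0]
```

Call:
{"method": "jog_arm", "body": {
  "motion": [
    [0.01, -0.001, 0.0195, 0, 0, 0, -1],
    [0.01, -0.001, 0.0195, 0, 0, 0, -1],
    [0, 0, 0, 0, 0, 0, -1]
  ]
}}

```text
time_s: 13.65
ee_pos: [0.6028, 0.095, 0.1837]
eef_rot: [3.14, 0.495, 3.004]
force: [-0.3, -0.0, 1.0]
grip_width: 0.0001
grip_force: 0.0
```

Call:
{"method": "jog_arm", "body": {
  "motion": [
    [-0.01, 0, 0.01, 0, 0, 0, -1],
    [-0.01, 0, 0.01, 0, 0, 0, -1],
    [-0.01, 0, 0.01, 0, 0, 0, -1],
    [0, 0, 0, 0, 0, 0, -1]
  ]
}}

```text
time_s: 14.05
ee_pos: [0.6454, 0.0899, 0.1753]
eef_rot: [3.139, 0.5, 3.004]
force: [-0.9, -0.2, 0.0]
grip_width: 0.001
grip_force: 0.0
```

```bash
python3 - <<'E'
from st import *
s=np.load('stand.npy')
o=ctrl.get_obs();print(o["ee_pos"],o["force"])
b=ctrl.camera("scene")[:,:,::-1];cv2.imwrite("pics/s4.png",b)
a=ctrl.camera("wrist")[:,:,::-1];cv2.imwrite("pics/w4.png",a)
A=cv2.resize(b[150:250,210:310],(400,400),interpolation=2)
cv2.imwrite("pics/g4.png",np.hstack([A,cv2.copyMakeBorder(a[:,90:490],0,16,0,0,0)]))
print(((proj("scene",W(s,[(-17,132,213),(20,100,275),(-18,100,203)]))-[210,150])*4).round(), (proj("wrist",W(s,[(-17,132,213),(20,100,275),(-18,100,203)]))-[90-400,0]).round())
E
```

```text
[0.64535645 0.08985788 0.17526869] [-0.85101542 -0.24419587  0.00249222]
[[209. 263.]
 [181. 265.]
 [174. 271.]] [[614. 239.]
 [571. 352.]
 [569. 228.]]
```

View pics/g4.png

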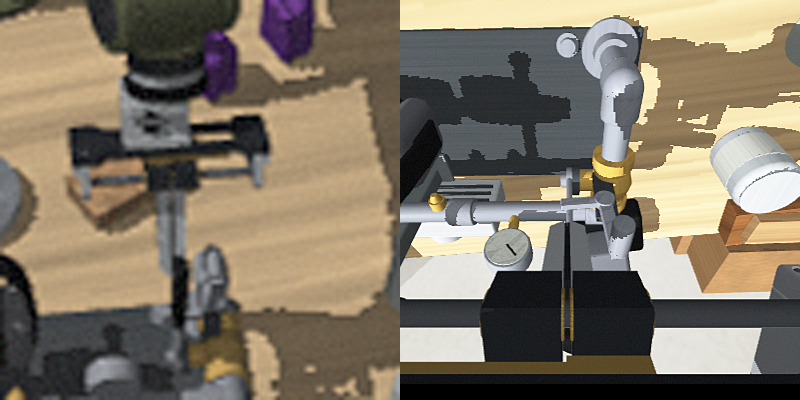

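The closed fingers are in front of the lever at wrist (568,240), with the knob just to the left of them on the stand, at (622,240). The path is clear, so I push.

Call:
{"method": "jog_arm", "body": {
  "motion": [
    [0.001, 0.009, 0.002, 0, 0, 0, -1],
    [0, 0.009, 0.001, 0, 0, 0, -1],
    [0, 0.009, 0.001, 0, 0, 0, -1],
    [0, 0, 0, 0, 0, 0, -1]
  ]
}}

```text
time_s: 14.55
ee_pos: [0.6491, 0.1187, 0.171]
eef_rot: [3.139, 0.501, 3.008]
force: [0.4, 0.0, 0.0]
grip_width: 0.0004
grip_force: 0.0
```

Call:
{"method": "jog_arm", "body": {
  "motion": [
    [0.002, 0.008, 0.003, 0, 0, 0, -1],
    [0.002, 0.008, 0.003, 0, 0, 0, -1],
    [0.002, 0.008, 0.003, 0, 0, 0, -1],
    [0, 0, 0, 0, 0, 0, -1]
  ]
}}

```text
time_s: 14.95
ee_pos: [0.6512, 0.1421, 0.1594]
eef_rot: [3.139, 0.5, 3.008]
force: [-0.6, -0.3, 0.9]
grip_width: 0.0004
grip_force: 0.0
```

Call:
{"method": "jog_arm", "body": {
  "motion": [
    [0.001, 0.007, 0.003, 0, 0, 0, -1],
    [0.001, 0.007, 0.003, 0, 0, 0, -1],
    [0.001, 0.006, 0.003, 0, 0, 0, -1],
    [0, 0, 0, 0, 0, 0, -1],
    [0, 0, 0, 0, 0, 0, -1]
  ]
}}

```text
time_s: 15.45
ee_pos: [0.6558, 0.1608, 0.1509]
eef_rot: [3.139, 0.5, 3.007]
force: [-0.5, -0.6, 0.5]
grip_width: 0.0003
grip_force: 0.0
```

```bash
python3 - <<'E'
from st import *
s=np.load('stand.npy');o=ctrl.get_obs();print(o["ee_pos"],o["force"])
Re=R.from_euler('xyz',o["eef_rot"]);tip=o["ee_pos"]-K*Re.apply([0,0,1]);d=tip-[s[0],s[1],0]
print("tip stand",R.from_euler('z',-s[2]).apply(d)*1000)
b=ctrl.camera("scene")[:,:,::-1].astype(int);cv2.imwrite("pics/s5.png",b);w=ctrl.camera("wrist")[:,:,::-1];cv2.imwrite("pics/w5.png",w)
mw=ctrl.camera_model("wrist")
for q in(0,.8,1.57):print(q,proj("scene",W(s,[(-17,132+55*np.sin(q),158+55*np.cos(q))])).round(),proj("wrist",W(s,[(-17,132+55*np.sin(q),158+55*np.cos(q)),(-34,132+55*np.sin(q),158+55*np.cos(q))]),mw).round().tolist())
# grey patch means
for (u,v) in proj("scene",W(s,[(-17,132,213),(-17,187,158)])).round().astype(int):
  print(u,v,b[v-3:v+4,u-3:u+4].mean(2).round().astype(int).tolist(), cv2.imread("pics/s3.png")[v-3:v+4,u-3:u+4].mean(2).round().astype(int).tolist())
plan2(s,[((-18,168,195),-.5,2,-1),((-18,187,195),-.5,2,-1),((-18,187,172),-.5,3,-1)])
E
```

```text
[0.65576073 0.16083847 0.15090806] [-0.50184806 -0.62120668  0.53644118]
tip stand [-14.76850733 170.25734355 182.05457849]
0 [[262. 216.]] [[199.0, 269.0], [195.0, 255.0]]
0.8 [[272. 217.]] [[260.0, 247.0], [260.0, 232.0]]
1.57 [[276. 222.]] [[279.0, 206.0], [280.0, 190.0]]
262 216 [[139, 135, 140, 135, 119, 96, 117], [140, 150, 145, 143, 128, 103, 85], [136, 150, 146, 139, 127, 110, 79], [138, 146, 145, 140, 130, 116, 83], [133, 144, 150, 142, 133, 120, 86], [138, 148, 149, 145, 129, 116, 91], [135, 146, 136, 125, 121, 105, 82]] [[149, 120, 80, 68, 74, 60, 114], [143, 113, 57, 70, 73, 72, 80], [103, 59, 67, 73, 77, 68, 56], [69, 88, 71, 65, 82, 74, 50], [121, 130, 63, 68, 73, 73, 62], [145, 129, 62, 68, 68, 77, 71], [144, 126, 66, 57, 63, 68, 69]]
276 222 [[117, 122, 94, 59, 113, 162, 168], [110, 89, 62, 67, 87, 135, 163], [121, 78, 70, 68, 80, 142, 173], [150, 100, 61, 62, 84, 143, 176], [162, 108, 74, 94, 78, 123, 164], [155, 118, 106, 133, 94, 113, 155], [148, 150, 133, 122, 92, 102, 147]] [[166, 164, 164, 166, 163, 163, 164], [164, 164, 163, 159, 158, 158, 158], [155, 154, 160, 155, 162, 158, 162], [161, 161, 165, 166, 171, 171, 168], [169, 170, 167, 167, 159, 159, 160], [164, 160, 155, 157, 159, 154, 157], [158, 155, 154, 158, 156, 157, 160]]
-> (-18, 168, 195) [0.6523 0.159  0.1638]
[-0.0016, -0.001, -0.0064, -0.0, 0.0, -0.003, -1.0]
[-0.0016, -0.001, -0.0064, -0.0, 0.0, -0.003, -1.0]
-> (-18, 187, 195) [0.6547 0.1779 0.1638]
[-0.0, 0.0095, 0.0, -0.0, -0.0, 0.0, -1.0]
[-0.0, 0.0095, 0.0, -0.0, -0.0, 0.0, -1.0]
-> (-18, 187, 172) [0.6547 0.1779 0.1408]
[0.0037, -0.0, 0.0067, -0.0, -0.0, -0.0, -1.0]
[0.0037, -0.0, 0.0067, -0.0, -0.0, -0.0, -1.0]
[0.0037, -0.0, 0.0067, -0.0, -0.0, -0.0, -1.0][ WARN:0@2.097] global loadsave.cpp:1063 imwrite_ Unsupported depth image for selected encoder is fallbacked to CV_8U.
```

The knob has left its locked place and now shows at the fully-over pixel. I press down from above to confirm it is at the stop.

Call:
{"method": "jog_arm", "body": {
  "motion": [
    [-0.003, -0.001, -0.013, 0, 0, 0, -1],
    [0, 0.0095, 0, 0, 0, 0, -1],
    [0, 0.0095, 0, 0, 0, 0, -1],
    [0.004, 0, 0.007, 0, 0, 0, -1],
    [0.004, 0, 0.007, 0, 0, 0, -1]
  ]
}}

```text
time_s: 16.05
ee_pos: [0.6541, 0.1795, 0.1467]
eef_rot: [3.139, 0.5, 3.008]
force: [-0.0, -0.0, -0.1]
grip_width: 0.0006
grip_force: 0.0
```

Call:
{"method": "jog_arm", "body": {
  "motion": [
    [0.003, 0, 0.006, 0, 0, 0, -1],
    [0.001, 0, 0.002, 0, 0, 0, -1],
    [0, 0, 0, 0, 0, 0, -1]
  ]
}}

```text
time_s: 16.35
ee_pos: [0.6546, 0.1788, 0.1383]
eef_rot: [3.139, 0.5, 3.007]
force: [-0.5, -0.3, -0.4]
grip_width: 0.0004
grip_force: 0.0
```

Call:
{"method": "jog_arm", "body": {
  "motion": [
    [0.0015, 0, 0.003, 0, 0, 0, -1],
    [0, 0, 0, 0, 0, 0, -1]
  ]
}}

```text
time_s: 16.55
ee_pos: [0.6554, 0.1791, 0.1368]
eef_rot: [3.138, 0.503, 3.006]
force: [-3.7, -1.3, 8.6]
grip_width: 0.0007
grip_force: 4.0
```

Call:
{"method": "jog_arm", "body": {
  "motion": [
    [0.0015, 0, 0.003, 0, 0, 0, -1],
    [0, 0, 0, 0, 0, 0, -1]
  ]
}}

```text
time_s: 16.75
ee_pos: [0.6562, 0.1793, 0.1356]
eef_rot: [3.137, 0.506, 3.006]
force: [-12.1, -1.0, 21.8]
grip_width: 0.0006
grip_force: 10.5
```

The knob is solid at tip z≈169 (its top is 166 when fully over), so the catch is fully over. Next I back off and go to the lever.

```bash
python3 - <<'E'
import st;from st import *
s=np.load('stand.npy');st.K=.0475
plan2(s,[((-60,175,235),-.5,3,-.25),((-60,100,285),-.5,4,-.25),((20,100,255),-.5,4,-.25)])
E
```

```text
-> (-60, 175, 235) [0.6172 0.1706 0.1933]
[0.0016, -0.0045, -0.0229, 0.0, 0.002, -0.002, -0.25]
[0.0017, -0.0045, -0.0229, 0.0, 0.002, -0.002, -0.25]
[0.0017, -0.0045, -0.0229, 0.0, 0.002, -0.002, -0.25]
-> (-60, 100, 285) [0.6076 0.0962 0.2433]
[-0.006, -0.0187, -0.011, -0.0, -0.0, -0.0, -0.25]
[-0.006, -0.0187, -0.011, -0.0, -0.0, -0.0, -0.25]
[-0.006, -0.0187, -0.011, -0.0, -0.0, -0.0, -0.25]
[-0.006, -0.0187, -0.011, -0.0, -0.0, -0.0, -0.25]
-> (20, 100, 255) [0.6869 0.086  0.2133]
[-0.014, 0.0, 0.0162, 0.0, -0.0, -0.0, -0.25]
[-0.014, 0.0, 0.0162, 0.0, -0.0, -0.0, -0.25]
[-0.014, 0.0, 0.0162, 0.0, -0.0, -0.0, -0.25]
[-0.014, 0.0, 0.0162, 0.0, -0.0, -0.0, -0.25]
```

Call:
{"method": "jog_arm", "body": {
  "motion": [
    [0.0015, -0.001, -0.023, 0, 0, 0, -1],
    [0.0015, -0.006, -0.023, 0, 0, 0, -0.25],
    [0.002, -0.006, -0.023, 0, 0, 0, -0.25],
    [-0.006, -0.019, -0.011, 0, 0, 0, -0.25],
    [-0.006, -0.019, -0.011, 0, 0, 0, -0.25]
  ]
}}

```text
time_s: 17.25
ee_pos: [0.6106, 0.1331, 0.2162]
eef_rot: [3.139, 0.501, 3.007]
force: [0.7, -0.1, 0.3]
grip_width: 0.0291
grip_force: 0.0
```

Call:
{"method": "jog_arm", "body": {
  "motion": [
    [-0.006, -0.019, -0.011, 0, 0, 0, -0.25],
    [-0.006, -0.019, -0.011, 0, 0, 0, -0.25],
    [0, 0, 0, 0, 0, 0, -0.25],
    [0, 0, 0, 0, 0, 0, -0.25]
  ]
}}

```text
time_s: 17.65
ee_pos: [0.6058, 0.0955, 0.2401]
eef_rot: [3.139, 0.501, 3.006]
force: [-0.1, 0.2, -1.0]
grip_width: 0.0354
grip_force: 0.0
```

```bash
python3 - <<'E'
import st;from st import *
s=np.load('stand.npy');st.K=.0475
o=ctrl.get_obs();print(o["ee_pos"],o["force"],o["grip_width"],o["qpos"].round(2))
plan2(s,[((20,100,255),-.5,4,-.25)])
w=ctrl.camera("wrist");mw=ctrl.camera_model("wrist")
P=[(20,100,275),(20,100,255),(20,93,275),(20,107,275),(20,100,200)]
u=proj("wrist",W(s,P),mw).round(1);print(u)
v=w.max(2)
for k in (0,1,4):
  y=int(u[k][1])
  if y<384:print(y,v[y,int(u[k][0])-25:int(u[k][0])+26].tolist())
E
```

```text
[0.60581921 0.09552806 0.24013899] [-0.07903529  0.22593189 -0.99012358] 0.035391548340567645 [ 0.17  0.1   1.68 -0.18  0.89 -1.19]
-> (20, 100, 255) [0.6869 0.086  0.2133]
[-0.0147, 0.0003, 0.0157, -0.0, 0.0, -0.002, -0.25]
[-0.0147, 0.0003, 0.0157, -0.0, 0.0, -0.002, -0.25]
[-0.0147, 0.0003, 0.0157, -0.0, 0.0, -0.002, -0.25]
[-0.0147, 0.0003, 0.0157, -0.0, 0.0, -0.002, -0.25]
[[258.7 285.8]
 [258.5 266.3]
 [251.1 285.8]
 [266.2 285.7]
 [258.1 222.3]]
285 [230, 228, 228, 230, 228, 230, 228, 230, 229, 229, 228, 231, 231, 231, 229, 231, 229, 230, 234, 246, 180, 56, 21, 29, 31, 32, 31, 27, 25, 22, 8, 0, 221, 244, 232, 228, 228, 228, 228, 230, 229, 229, 228, 229, 229, 228, 229, 230, 231, 229, 232]
266 [232, 232, 233, 231, 231, 231, 232, 230, 231, 231, 231, 232, 229, 232, 232, 232, 234, 241, 218, 101, 7, 18, 26, 24, 25, 23, 18, 19, 19, 16, 13, 18, 0, 91, 233, 240, 233, 231, 228, 228, 230, 230, 232, 230, 231, 231, 228, 230, 228, 230, 233]
222 [255, 254, 251, 250, 250, 250, 250, 249, 250, 250, 250, 249, 249, 249, 249, 249, 249, 252, 255, 201, 26, 17, 17, 23, 21, 19, 19, 18, 19, 17, 17, 12, 27, 36, 35, 33, 35, 37, 24, 76, 119, 115, 97, 92, 95, 99, 102, 100, 73, 49, 113]
```

The lever's dark sleeve is centred at u≈259, as predicted (258.6). I advance and pinch.

Call:
{"method": "jog_arm", "body": {
  "motion": [
    [-0.015, 0, 0.016, 0, 0, 0, -0.25],
    [-0.015, 0, 0.016, 0, 0, 0, -0.25],
    [-0.015, 0, 0.016, 0, 0, 0, -0.25],
    [-0.014, 0, 0.015, 0, 0, 0, -0.25],
    [0, 0, 0, 0, 0, 0, -0.25]
  ]
}}

```text
time_s: 18.2
ee_pos: [0.6876, 0.0851, 0.2105]
eef_rot: [3.14, 0.497, 3.007]
force: [-0.5, -0.4, 0.1]
grip_width: 0.0355
grip_force: 0.0
```

Call:
{"method": "jog_arm", "body": {
  "motion": [
    [0, 0, 0, 0, 0, 0, -1],
    [0, 0, 0, 0, 0, 0, -1],
    [0, 0, 0, 0, 0, 0, -1],
    [0, 0, 0, 0, 0, 0, -1]
  ],
  "squeeze": 35
}}

```text
time_s: 18.6
ee_pos: [0.6868, 0.0865, 0.2138]
eef_rot: [3.137, 0.502, 3.007]
force: [1.8, 9.7, -1.3]
grip_width: 0.0134
grip_force: 35.0
```

```bash
python3 - <<'E'
import st;from st import *
s=np.load('stand.npy')
o=ctrl.get_obs();print(o["ee_pos"],o["force"],o["grip_width"],o["grip_force"])
Re=R.from_euler('xyz',o["eef_rot"]);G=o["ee_pos"]-.0475*Re.apply([0,0,1]);g=R.from_euler('z',-s[2]).apply(G-[s[0],s[1],0])*1000;print(g)
v=g-[20,100,110];r=np.hypot(v[0],v[2]);a0=np.arctan2(-v[0],v[2]);print(r,a0)
A=np.linspace(a0,1.52,17);P=[W(s,[(20-r*np.sin(a),g[1],110+r*np.cos(a))])[0] for a in A]
for i in range(16):print(round(A[i+1],2),Re.inv().apply(P[i+1]-P[i]).round(4))
E
```

```text
[0.68678463 0.08654738 0.21379764] [ 1.79736241  9.65157352 -1.3360078 ] 0.013371968509934879 35.005032420158386
[ 19.71035863 100.43420666 255.44740621]
145.4476946037337 0.001991379553662603
0.1 [ 0.0124 -0.0001 -0.006 ]
0.19 [ 0.0129 -0.0001 -0.0048]
0.29 [ 0.0133 -0.0001 -0.0036]
0.38 [ 0.0136 -0.0001 -0.0023]
0.48 [ 0.0138 -0.0001 -0.001 ]
0.57 [ 0.0138 -0.0001  0.0003]
0.67 [ 0.0137 -0.0001  0.0016]
0.76 [ 0.0135 -0.0001  0.0029]
0.86 [ 0.0131 -0.0001  0.0042]
0.95 [ 0.0127 -0.0001  0.0054]
1.05 [ 0.0121 -0.0001  0.0066]
1.14 [ 0.0115 -0.0001  0.0077]
1.24 [ 0.0107 -0.0001  0.0087]
1.33 [ 0.0098 -0.0001  0.0097]
1.43 [ 0.0088 -0.0001  0.0106]
1.52 [ 0.0078 -0.0001  0.0114]
```

Gripped at r=145 mm. Now I pull along the arc.

Call:
{"method": "jog_arm", "body": {
  "motion": [
    [0.0125, 0.001, -0.006, 0, 0, 0, -1],
    [0.013, 0, -0.005, 0, 0, 0, -1],
    [0.0135, 0, -0.0035, 0, 0, 0, -1],
    [0.0135, 0, -0.0025, 0, 0, 0, -1],
    [0.014, 0, -0.001, 0, 0, 0, -1]
  ]
}}

```text
time_s: 19.1
ee_pos: [0.6208, 0.0949, 0.198]
eef_rot: [3.138, 0.504, 3.007]
force: [8.6, -1.0, -3.8]
grip_width: 0.0138
grip_force: 35.0
```

Call:
{"method": "jog_arm", "body": {
  "motion": [
    [0.014, 0, 0.0005, 0, 0, 0, -1],
    [0.0135, 0, 0.0015, 0, 0, 0, -1],
    [0.0135, 0, 0.003, 0, 0, 0, -1],
    [0, 0, 0, 0, 0, 0, -1]
  ]
}}

```text
time_s: 19.5
ee_pos: [0.5873, 0.0992, 0.175]
eef_rot: [3.139, 0.505, 3.007]
force: [-2.6, -5.5, 9.0]
grip_width: 0.0135
grip_force: 35.0
```

```bash
cat > lv.py <<'E'
import st;from st import *
s=np.load('stand.npy')
o=ctrl.get_obs();print(o["time_s"],o["ee_pos"],o["force"],o["grip_width"],o["grip_force"],o["qpos"].round(2))
Re=R.from_euler('xyz',o["eef_rot"]);G=o["ee_pos"]-.0475*Re.apply([0,0,1]);g=R.from_euler('z',-s[2]).apply(G-[s[0],s[1],0])*1000
v=g-[20,100,110];print(g,"r,a",np.hypot(v[0],v[2]),np.arctan2(-v[0],v[2]))
E
python3 lv.py
```

```text
19.5 [0.58730866 0.0992213  0.17497913] [-2.62006117 -5.49871161  8.98757362] 0.013464688217119955 34.997203946113586 [ 0.18  0.12  1.82 -0.22  0.73 -1.12]
[-80.69426568 100.36520744 216.56041678] r,a 146.6098822235985 0.757101647776536
```

Tracking well (a≈0.76, width 13.5 mm). Continuing.

Call:
{"method": "jog_arm", "body": {
  "motion": [
    [0.013, -0.0005, 0.004, 0, 0, 0, -1],
    [0.0125, 0, 0.0055, 0, 0, 0, -1],
    [0.012, 0, 0.0065, 0, 0, 0, -1],
    [0.0115, 0, 0.0075, 0, 0, 0, -1],
    [0.0105, 0, 0.009, 0, 0, 0, -1]
  ]
}}

```text
time_s: 20.0
ee_pos: [0.5501, 0.1037, 0.1171]
eef_rot: [3.139, 0.502, 3.007]
force: [-19.5, -3.4, 14.9]
grip_width: 0.0131
grip_force: 35.0
```

Call:
{"method": "jog_arm", "body": {
  "motion": [
    [0.01, 0, 0.0095, 0, 0, 0, -1],
    [0.009, 0, 0.0105, 0, 0, 0, -1],
    [0, 0, 0, 0, 0, 0, -1]
  ]
}}

```text
time_s: 20.3
ee_pos: [0.5423, 0.1045, 0.0882]
eef_rot: [3.14, 0.498, 3.007]
force: [-18.7, -1.3, 10.3]
grip_width: 0.0136
grip_force: 35.0
```

```bash
python3 lv.py
```

```text
20.3 [0.54228864 0.10454272 0.08819083] [-18.65137325  -1.29808462  10.32087412] 0.013606455222969854 35.03793239593506 [ 0.21  0.15  2.01 -0.32  0.53 -0.98]
[-125.75909802   99.94771042  129.91781199] r,a 147.11367676255807 1.4349886242213352
```

Call:
{"method": "jog_arm", "body": {
  "motion": [
    [0.0055, 0, 0.002, 0, 0, 0, -1],
    [0.004, 0, 0.005, 0, 0, 0, -1],
    [0, 0, 0, 0, 0, 0, -1],
    [0, 0, 0, 0, 0, 0, -1]
  ]
}}

```text
time_s: 20.7
ee_pos: [0.5401, 0.105, 0.08]
eef_rot: [3.139, 0.504, 3.007]
force: [2.1, -8.0, 4.4]
grip_width: 0.0132
grip_force: 35.0
```

```bash
python3 lv.py
```

```text
20.7 [0.54005568 0.10500511 0.08002385] [ 2.11693829 -8.0109137   4.42294991] 0.013183030296641743 34.9718964099884 [ 0.22  0.16  2.02 -0.35  0.51 -0.95]
[-128.25838823  100.07093592  121.62744834] r,a 148.71364172607153 1.4925296143982896
```

Call:
{"method": "jog_arm", "body": {
  "motion": [
    [0.001, -0.001, 0.002, 0, 0, 0, -1],
    [0, 0, 0, 0, 0, 0, -1]
  ]
}}

```text
time_s: 20.9
ee_pos: [0.5396, 0.1049, 0.0776]
eef_rot: [3.138, 0.503, 3.007]
force: [-3.2, 2.0, 6.6]
grip_width: 0.0132
grip_force: 35.0
```

Call:
{"method": "jog_arm", "body": {
  "motion": [
    [0.001, 0, 0.002, 0, 0, 0, -1],
    [0, 0, 0, 0, 0, 0, -1]
  ]
}}

```text
time_s: 21.1
ee_pos: [0.5391, 0.1049, 0.075]
eef_rot: [3.138, 0.502, 3.007]
force: [-7.0, 3.0, 6.5]
grip_width: 0.0135
grip_force: 35.0
```

Call:
{"method": "jog_arm", "body": {
  "motion": [
    [0.001, 0, 0.002, 0, 0, 0, -1],
    [0, 0, 0, 0, 0, 0, -1]
  ]
}}

```text
time_s: 21.3
ee_pos: [0.5387, 0.1049, 0.0724]
eef_rot: [3.139, 0.501, 3.007]
force: [-10.7, 3.3, 7.1]
grip_width: 0.0134
grip_force: 35.0
```

Call:
{"method": "jog_arm", "body": {
  "motion": [
    [0.0025, 0, 0.001, 0, 0, 0, -1],
    [0, 0, 0, 0, 0, 0, -1]
  ]
}}

```text
time_s: 21.5
ee_pos: [0.5386, 0.1051, 0.0714]
eef_rot: [3.138, 0.504, 3.007]
force: [1.9, 0.2, 4.6]
grip_width: 0.0138
grip_force: 35.0
```

Call:
{"method": "jog_arm", "body": {
  "motion": [
    [0.001, 0, 0.002, 0, 0, 0, -1],
    [0, 0, 0, 0, 0, 0, -1]
  ]
}}

```text
time_s: 21.7
ee_pos: [0.5381, 0.1051, 0.0685]
eef_rot: [3.138, 0.502, 3.007]
force: [-1.7, 1.9, 6.1]
grip_width: 0.0135
grip_force: 35.0
```

Call:
{"method": "jog_arm", "body": {
  "motion": [
    [0.001, 0, 0.002, 0, 0, 0, -1],
    [0, 0, 0, 0, 0, 0, -1]
  ]
}}

```text
time_s: 21.9
ee_pos: [0.5377, 0.1051, 0.0659]
eef_rot: [3.138, 0.501, 3.007]
force: [-6.1, 2.3, 5.9]
grip_width: 0.0133
grip_force: 35.0
```

```bash
python3 lv.py
```

```text
21.9 [0.53769529 0.10505537 0.06588786] [-6.07172446  2.26730454  5.92953067] 0.01331325862442767 35.01004636287689 [ 0.22  0.18  2.04 -0.37  0.47 -0.93]
[-130.51658036   99.7865718   107.54048346] r,a 150.53667388939672 1.5871353750588184
```

Call:
{"method": "jog_arm", "body": {
  "motion": [
    [0.0015, 0, 0.002, 0, 0, 0, -1],
    [0, 0, 0, 0, 0, 0, -1]
  ]
}}

```text
time_s: 22.1
ee_pos: [0.5374, 0.1051, 0.0634]
eef_rot: [3.138, 0.502, 3.007]
force: [-4.5, 3.9, 6.5]
grip_width: 0.0137
grip_force: 35.0
```

Call:
{"method": "jog_arm", "body": {
  "motion": [
    [0.0015, 0, 0.002, 0, 0, 0, -1],
    [0, 0, 0, 0, 0, 0, -1]
  ]
}}

```text
time_s: 22.3
ee_pos: [0.5371, 0.1051, 0.061]
eef_rot: [3.138, 0.502, 3.007]
force: [-4.2, 2.7, 6.3]
grip_width: 0.0137
grip_force: 35.0
```

Call:
{"method": "jog_arm", "body": {
  "motion": [
    [0.0015, 0, 0.002, 0, 0, 0, -1],
    [0, 0, 0, 0, 0, 0, -1]
  ]
}}

```text
time_s: 22.5
ee_pos: [0.5368, 0.1052, 0.0586]
eef_rot: [3.138, 0.502, 3.007]
force: [-2.6, 2.4, 5.2]
grip_width: 0.0138
grip_force: 35.0
```

```bash
python3 lv.py; python3 - <<'E'
from st import *
s=np.load('stand.npy');b=ctrl.camera("scene");cv2.imwrite("pics/s6.png",b[:,:,::-1]);cv2.imwrite("pics/w6.png",ctrl.camera("wrist")[:,:,::-1]);cv2.imwrite("pics/t6.png",ctrl.camera("top")[:,:,::-1])
for n in("scene","wrist"):
  print(n,proj(n,W(s,[(20,100,110)]+[(20-l*np.sin(a),100,110+l*np.cos(a)) for a in(1.4,1.5) for l in(70,165)])).round().tolist())
E
```

```text
22.5 [0.53681665 0.10516766 0.05855805] [-2.620965    2.35219227  5.23725405] 0.013820065587011675 35.0074177980423 [ 0.22  0.19  2.04 -0.38  0.45 -0.91]
[-131.41828947   99.7835628   100.20194546] r,a 151.73496715989336 1.635414764776735
scene [[254.0, 239.0], [252.0, 222.0], [250.0, 200.0], [252.0, 223.0], [250.0, 202.0]]
wrist [[258.0, 330.0], [259.0, 317.0], [259.0, 284.0], [258.0, 308.0], [258.0, 256.0]]
```

Call:
{"method": "jog_arm", "body": {
  "motion": [
    [0.0015, 0, 0.002, 0, 0, 0, -1],
    [0, 0, 0, 0, 0, 0, -1]
  ]
}}

```text
time_s: 22.85
ee_pos: [0.5366, 0.1052, 0.0562]
eef_rot: [3.138, 0.502, 3.007]
force: [-3.2, 1.8, 5.1]
grip_width: 0.0136
grip_force: 35.0
```

Call:
{"method": "jog_arm", "body": {
  "motion": [
    [0.001, 0, 0.002, 0, 0, 0, -1],
    [0, 0, 0, 0, 0, 0, -1]
  ]
}}

```text
time_s: 23.05
ee_pos: [0.5364, 0.1052, 0.0537]
eef_rot: [3.139, 0.501, 3.007]
force: [-4.6, 2.9, 6.1]
grip_width: 0.0137
grip_force: 35.0
```

Call:
{"method": "jog_arm", "body": {
  "motion": [
    [0.001, 0, 0.002, 0, 0, 0, -1],
    [0, 0, 0, 0, 0, 0, -1]
  ]
}}

```text
time_s: 23.25
ee_pos: [0.5362, 0.1052, 0.0513]
eef_rot: [3.139, 0.501, 3.007]
force: [-6.8, 2.4, 5.9]
grip_width: 0.0139
grip_force: 35.0
```

```bash
python3 - <<'E'
from st import *
s=np.load('stand.npy');w=ctrl.camera("wrist");mw=ctrl.camera_model("wrist");cv2.imwrite("pics/w7.png",w[:,:,::-1])
f=lambda a,l,h:(20-l*np.sin(a)+h*np.cos(a),100,110+l*np.cos(a)+h*np.sin(a))  # h: toward the lever's back(=top when open)
for a in(1.2,1.35,1.5,1.6):print(a,[proj("wrist",W(s,[f(a,l,h)]),mw)[0].round().tolist() for l,h in((30,11),(70,11),(70,13),(100,13),(165,13),(165,-13))])
for u in(252,258,264):print(u,[int(x) for x in w[150:384:3,u].max(1)])
for v in(240,255,270,285,300,315):print(v,[int(x) for x in w[v,200:320:3].max(1)])
t=ctrl.camera("top");cv2.imwrite("pics/t7.png",t[:,:,::-1])
E
```

```text
1.2 [[259.0, 354.0], [259.0, 361.0], [259.0, 364.0], [259.0, 373.0], [260.0, 402.0], [259.0, 339.0]]
1.35 [[259.0, 348.0], [259.0, 346.0], [259.0, 349.0], [259.0, 347.0], [259.0, 341.0], [259.0, 288.0]]
1.5 [[259.0, 343.0], [259.0, 331.0], [259.0, 334.0], [259.0, 324.0], [259.0, 290.0], [258.0, 248.0]]
1.6 [[259.0, 339.0], [259.0, 322.0], [259.0, 325.0], [259.0, 309.0], [259.0, 262.0], [258.0, 227.0]]
252 [249, 247, 248, 250, 250, 250, 250, 251, 250, 248, 247, 30, 57, 97, 157, 222, 154, 208, 210, 216, 87, 100, 96, 93, 99, 99, 97, 102, 41, 48, 42, 48, 39, 97, 93, 96, 105, 13, 16, 20, 14, 16, 14, 25, 22, 27, 24, 32, 37, 41, 35, 50, 53, 57, 63, 61, 65, 63, 64, 112, 25, 102, 147, 195, 207, 120, 121, 158, 189, 207, 115, 87, 88, 88, 93, 25, 22, 23]
258 [250, 246, 248, 250, 249, 250, 250, 250, 251, 247, 249, 31, 59, 99, 203, 102, 107, 217, 211, 210, 157, 95, 100, 90, 91, 96, 96, 97, 41, 44, 43, 43, 36, 95, 98, 98, 79, 15, 23, 22, 16, 19, 20, 19, 22, 18, 24, 25, 29, 36, 43, 47, 51, 55, 63, 66, 63, 60, 62, 115, 30, 28, 217, 209, 210, 212, 223, 211, 192, 205, 213, 89, 84, 89, 89, 21, 22, 25]
2
[... 679 characters left out ...]
, 103, 98, 97, 93, 93]
270 [42, 43, 43, 36, 86, 35, 65, 91, 91, 92, 86, 110, 104, 117, 20, 13, 15, 23, 15, 18, 16, 19, 19, 16, 15, 113, 106, 111, 92, 94, 91, 90, 76, 119, 132, 126, 118, 112, 106, 97]
285 [23, 26, 24, 22, 20, 20, 26, 20, 23, 22, 19, 94, 108, 84, 21, 26, 29, 27, 25, 19, 20, 12, 17, 25, 24, 95, 105, 66, 16, 18, 19, 23, 25, 20, 24, 24, 27, 22, 22, 24]
300 [25, 22, 26, 24, 20, 18, 24, 25, 26, 20, 108, 38, 32, 29, 35, 34, 39, 40, 36, 37, 35, 39, 35, 33, 38, 29, 34, 36, 118, 19, 21, 19, 21, 19, 22, 23, 24, 21, 21, 23]
315 [29, 34, 33, 29, 31, 32, 31, 28, 32, 56, 104, 64, 64, 61, 64, 61, 64, 62, 63, 68, 61, 63, 64, 61, 61, 65, 65, 68, 131, 36, 34, 32, 29, 31, 32, 25, 29, 35, 30, 27]
```

The wrist column analysis puts the lever end at row 261, i.e. a≈1.45, so about 7 mm remain. I keep pulling to the stop.

Call:
{"method": "jog_arm", "body": {
  "motion": [
    [0.0015, 0, 0.002, 0, 0, 0, -1],
    [0.0015, 0, 0.002, 0, 0, 0, -1],
    [0, 0, 0, 0, 0, 0, -1]
  ]
}}

```text
time_s: 23.65
ee_pos: [0.536, 0.1053, 0.0467]
eef_rot: [3.138, 0.502, 3.007]
force: [-3.2, 2.1, 4.9]
grip_width: 0.0137
grip_force: 35.0
```

Call:
{"method": "jog_arm", "body": {
  "motion": [
    [0.001, 0, 0.002, 0, 0, 0, -1],
    [0, 0, 0, 0, 0, 0, -1]
  ]
}}

```text
time_s: 23.85
ee_pos: [0.5361, 0.1053, 0.0449]
eef_rot: [3.138, 0.502, 3.007]
force: [-10.4, 2.1, 14.5]
grip_width: 0.0133
grip_force: 35.0
```

Call:
{"method": "jog_arm", "body": {
  "motion": [
    [0.001, 0, 0.002, 0, 0, 0, -1],
    [0, 0, 0, 0, 0, 0, -1]
  ]
}}

```text
time_s: 24.05
ee_pos: [0.5364, 0.1053, 0.0434]
eef_rot: [3.138, 0.503, 3.007]
force: [-20.2, 0.4, 26.7]
grip_width: 0.0137
grip_force: 35.0
```

The stop is reached: vertical force jumped from 5 to 27 N. I ease the sideways push a little, then do a final check on the defenders.

Call:
{"method": "jog_arm", "body": {
  "motion": [
    [0.0015, 0, -0.001, 0, 0, 0, -1],
    [0, 0, 0, 0, 0, 0, -1],
    [0, 0, 0, 0, 0, 0, -1]
  ]
}}

```text
time_s: 24.35
ee_pos: [0.5364, 0.1055, 0.0445]
eef_rot: [3.137, 0.506, 3.006]
force: [3.5, -3.3, 14.2]
grip_width: 0.0135
grip_force: 35.0
```

```bash
python3 lv.py; python3 - <<'E'
from st import *
a=cv2.imread("pics/s3.png").astype(int);b=ctrl.camera("scene")[:,:,::-1].astype(int);cv2.imwrite("pics/s8.png",b.astype(np.uint8))
d=abs(a-b).max(2)>40
print("ears region changed px",d[205:250,172:222].sum(),"of",45*50)
print("knob over px",b[219:226,273:280].max(2).tolist())
n,l,st,ce=cv2.connectedComponentsWithStats(d.astype(np.uint8));print([(x[:4].tolist(),int(x[4])) for x in st[1:] if x[4]>15])
w=ctrl.camera("wrist");print(proj("wrist",W(np.load('stand.npy'),[(20-165*np.sin(q)-13*np.cos(q),100,110+165*np.cos(q)-13*np.sin(q)) for q in(1.4,1.5)])).round(),[int(x) for x in w[230:290:3,258].max(1)])
E
```

```text
24.35 [0.53642869 0.1054682  0.04447575] [ 3.52838716 -3.29809752 14.16024947] 0.01347255103655879 34.97417449951172 [ 0.22  0.22  2.06 -0.42  0.41 -0.87]
[-132.0340943    99.98223878   86.01337382] r,a 153.91466487779985 1.727277828005357
ears region changed px 0 of 2250
knob over px [[111, 157, 147, 116, 143, 206, 203], [118, 147, 154, 120, 114, 169, 195], [114, 147, 151, 130, 97, 155, 199], [114, 140, 155, 130, 109, 168, 206], [105, 120, 154, 136, 103, 157, 199], [98, 117, 151, 132, 95, 135, 192], [107, 122, 152, 128, 93, 131, 192]]
[([172, 0, 93, 63], 2515), ([230, 29, 22, 20], 250), ([221, 30, 10, 5], 21), ([254, 57, 5, 9], 21), ([212, 74, 12, 13], 58), ([251, 79, 5, 17], 41), ([171, 86, 11, 9], 75), ([162, 96, 40, 101], 1591), ([176, 99, 11, 6], 23), ([217, 101, 147, 168], 7050), ([180, 104, 5, 8], 21), ([199, 110, 6, 14], 33), ([197, 125, 6, 15], 46), ([188, 126, 9, 10], 40), ([185, 131, 4, 10], 22), ([288, 144, 9, 14], 74), ([271, 233, 9, 17], 59), ([257, 234, 13, 17], 105)]
[[258. 285.]
 [258. 258.]] [99, 100, 98, 39, 45, 43, 43, 103, 97, 94, 32, 19, 16, 18, 15, 20, 24, 21, 21, 22]
```

```bash
python3 -c "
from station import ctrl
print(ctrl.hand_in())"
```

```text
the job is handed in; nothing more can be done
None
```

I handed the job in at about 24 s: the ear defenders are still hanging on the bar, the catch is fully over, and the gripper is holding the air lever at its open stop; the hand-in gave no pass/fail result.

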